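# Ratchet the edge clamp snug on a pencil barrel

### The arm

A 6-joint arm with a two-finger parallel gripper is mounted at the origin on the work surface. World frame = base frame: x ahead of the robot, y to its left, z up, the work surface at z = 0. Lengths are in m, angles in rad, forces in N, time in s.
With the tool pointing down it reaches from about 0.35 to 0.975 m from the base axis. Payload 7.1 kg.
Tool frame: the origin (TCP) lies between the finger pads; the fingertips stand 11 mm ahead of it and the grasp point (between the pads) lies 8 mm behind it; x points along the fingers, y is the direction in which the jaws open and shut, and the axes are right-handed (so a half turn about x gives the same grasp; the last joint's range is limited). The gripper opens to 88 mm and grips with 3 to 60 N. Pads are 20 mm wide; open, the fingers measure 115 mm over their backs; the gripper's body (75 mm by 178 mm) begins 61 mm behind the grasp point.
Start: joints at [-1.233, 0.423, 1.63, -0, 1.089, -0.019], TCP at [0.218, -0.586, 0.204] pointing down, gripper open.
Joint ranges: [-3, 3], [-0.9, 2.11], [0.09, 2.58], [-1.31, 4.45], [0.11, 2.69], [-2.54, 2.54]. Speed limits (rad/s): [2.39, 2.39, 3.01, 3.14, 3.14, 3.14].

### API

Orientations are given as a 3x3 rotation matrix whose columns are the frame's x, y, z axes.
In Python, from workcell import readout, imaging, order gives the robot as it stands.
- The arm moves only by the tool apply_moves, never from a script. Its argument "plan" is a list of rows, each a list of 6 numbers: the shift along the tool's x, y, z in units of 0.05 m (1.0 is 0.05 m), then the turn, a rotation vector about the tool's x, y, z in units of 60 degrees (1.0 is 60 degrees). A call has 1 to 5 rows; each row shifts and turns the pose as measured when the row begins, along the tool's axes as they then stand; what a row does not reach is not made up. A row lasts 1/8 s, in which the tool goes at most 62.5 mm and 10.7 degrees, less where a joint would pass 70% of its speed; a pose out of reach is approached as far as the arm can. A call with a number of a shift or a turn outside -1 to 1 is refused whole. A call with a gripper value outside its range is refused whole. "claw" is the opening, from 0 (shut) to 1 (fully open), set as the call begins (left out, the last holds). The fingers move at their own pace and stop on an object; "newtons" is the grip in N (left out, the last holds). Time passes only in rows, so rows that do not move let the fingers close. It gives the time, the measured TCP pose, the force and the opening at its end, in the units of the state.
- readout.observe(): the state, without advancing time (a new reading comes with each control period).
- imaging.camera(name): name is "scene" or "top" or "wrist"; returns a dict with "image" (384x512x3 uint8, blue, green, red), "vertical_fov" (degrees; the focal length in pixels is half the picture's height over the tangent of half this angle, whatever the lens; pixels are square), "cx", "cy" (the principal point, pixels), "R" (3x3) and "t" (3): a world point X has camera coordinates R X + t. Camera axes: x right, y down, z forward; pixel columns grow to the right and rows downward; lengths in m; the calibration is good to about 2 mm. A picture is of the moment at which its call begins. There is no depth.
- order.close_job(): hands the job in, once; it reports no verdict.
The state is a dict: "clock": time; "q": joint angles; "qd": joint speeds; "joint_efforts": joint torques, N m; "eef_pos": TCP position; "ee_rot": TCP orientation; "ft_force": force on the tool from outside, world axes, zero at the start; "wrist_torque": the same for the moment, N m; "width": finger opening in m.
Only numpy, scipy, OpenCV 4.12 (cv2) and the standard library are available. Lean on these libraries where they do the work, as an engineer would, in place of code of your own. Each camera call takes 0.05 s, during which the arm holds its last target.

### The job

Lift the maroon barrel off its cork rest, lay it on the bed and tail saddle of the clamp with its middle over the open gap between them, and let go of it. Then work the red ratchet lever to and fro by its black knob, each clockwise stroke turning the clamp bolt further, until the orange pad holds the barrel against the fence: stop when the pull at the knob has risen to about 10 N, so that the barrel is held but not crushed. Let go of the knob and leave the other things on the table as they are.

Things in the scene. Friction and masses are not known exactly. Their poses are not given: they have to be found in the camera images.
- barrel: Maroon lacquered pencil barrel, a round rod 14 mm in diameter, 140 mm long, 25 to 50 g, with thin brass rings near both ends. Origin at its centre (mid-length, on its axis), x along its length (either end may go either way). It starts on the cork rest, axis 37 mm above the table, free under its middle: take it across the middle from above. It is crushed if the pad presses it with over 80 N.
- rest: Cork rest fixed to the table: base 110 x 50 x 10 mm and two blocks 18 mm wide, 45 mm to either side of the middle (72 mm free between them), in whose notches the barrel lies along the rest's x. Lips 6 mm high stand 2 mm beside the barrel: lift it straight up. Origin under the base's centre.
- clamp: Steel edge clamp fixed to the table, base plate 180 x 190 x 10 mm. Origin on the table under the bed; z up, x along the line in which the barrel is to lie, y from the lever to the fence. Bed: x -20 to +25 mm, top 35 mm above the table. Its upright steel fence (top 58 mm up) was set by hand: its face lies anywhere from y = +7 to +13 mm. Two stop pins, tops 62 mm up, stand 50 mm from the bolt axis.
- bed_spot (a point): Where the barrel's centre goes when laid in the clamp: clamp frame x = -50, y = -3, z = 42 mm (axis height of the barrel lying on bed and saddle). 12 mm off along x will do; across, the pad will push the barrel to the fence. Axes as the clamp's.
- saddle (a point): Top of the tail saddle, clamp frame x = -105, y = -3, z = 35 mm; 20 mm wide along x, with 8 mm high lips 25 mm to either side in y. Between it and the bed (x -95 to -20 mm) the barrel is free from below, down to the base plate.
- pad: Orange sprung face of the moving jaw, 45 x 5 x 18 mm, 38 to 56 mm above the table. Axes as the clamp's. Its origin is the clamp's origin while the jaw is fully open, its face then at clamp y = -26 mm; it moves to +y by 10 mm per radian of the bolt. Once the barrel is nipped its spring gives about 10 N per mm; 15 to 55 N on the barrel is a good hold. The bolt stays where it is left.
- bolt_axis (a point): Top of the vertical clamp bolt, 66 mm above the table, on the axis about which bolt and lever turn (clamp frame x = 0, y = -75 mm). Axes as the clamp's. Once the barrel is nipped, each further 0.1 rad clockwise adds 7 to 9 N on the barrel and about 1 N at the knob. As the bolt holds itself by friction, a hand that stands still reads about 3 N less than while moving.
- knob_grip (a point): Middle of the black upright knob on the lever's end, to be gripped from above: a cylinder 18 mm in diameter, from 60 to 102 mm above the table (this point at 82 mm; the red lever's top is at 58 mm), 80 mm from the bolt axis. The knob spins about its own axis, so the hand need not turn with the lever.
- lever (a joint): Angle of the red lever, rad, positive clockwise from above; 0: it points along the clamp's -y; stops at -0.65 and +0.65. Clockwise strokes (knob to the clamp's -x) turn the bolt; the way back clicks over 16 teeth (0.39 rad apart) at 1 to 2 N, so up to 0.39 rad of a stroke is idle. 2 to 3 rad of bolt turning is needed. Pull at the knob while it moves: 6 to 7 N running free, then steeply up; 8 N too loose, 10 N right, 16 N crushed.
- grip_a: Gunmetal grip section standing on end, 18 mm in diameter, 40 mm tall; leave alone. Origin under its centre.
- grip_b: A second gunmetal grip section like the first; leave alone.
- cap: Clear acrylic cap standing on end, 18 mm in diameter, 40 mm tall; leave alone. Origin under its centre.
- mint_tin: Mint box of tin with a pale green lid, 62 x 97 x 22 mm; leave alone. Origin under its centre.
- eraser: White eraser, 45 x 20 x 13 mm; leave alone. Origin under its centre.
- lead_case: Blue and white case for leads, 70 x 22 x 9 mm; leave alone. Origin under its centre.
Mind the look-alikes: they are no part of the job. Of the things that look like the barrel, the largest one is meant.

How it is judged:
On the way, in this order (a step that is already met when the one before it is completed fails the run):
1. the barrel lies on the clamp's bed and saddle, let go, with the pad still open (x of barrel in the frame of clamp between -0.066 and -0.034 m and y of barrel in the frame of clamp between -0.02 and 0.014 m and z of barrel in the frame of clamp between 0.038 and 0.047 m and angle between the x axis of barrel and the x axis of clamp, either way round below 0.15 rad and contact force between the fingers and barrel below 0.05 N and linear speed of barrel below 0.03 m/s and contact force between pad and barrel below 5 N), for 0.2 s.
2. the pad presses the barrel with at least 15 N while the knob is worked (x of barrel in the frame of clamp between -0.066 and -0.034 m and y of barrel in the frame of clamp between -0.02 and 0.014 m and z of barrel in the frame of clamp between 0.038 and 0.047 m and angle between the x axis of barrel and the x axis of clamp, either way round below 0.15 rad and contact force between pad and barrel above 15 N), for 0.2 s.
At the end, for the whole second after the job is handed in: The barrel lies on bed and saddle (centre within 16 mm of bed_spot along the clamp's x, in line with it to 0.15 rad), held between pad and fence with 15 to 55 N, at rest; barrel and clamp with its knob are let go (all of step 2 and contact force between the fingers and barrel below 0.05 N and contact force between pad and barrel below 55 N and linear speed of barrel below 0.02 m/s and contact force between the fingers and clamp below 0.05 N); the robot touches nothing.
It fails at once if the pad crushes the barrel (more than 80 N) (contact force between pad and barrel above 80 N).
It fails at once if one of the other things on the table is moved by more than 20 mm (distance of any of grip_a, grip_b, cap, mint_tin, eraser, lead_case from where it was at the start of the episode above 0.02 m).
It also fails if it takes over 72 s, if anything falls off the work surface, if the arm or the gripper's body presses on something with over 40 N, if the wrist force passes 120 N, or if a joint passes its speed limit or range.

## Working session

There is one attempt and no reset: what is moved stays moved. The work goes in short steps, Python scripts to look and compute and a tool call to move; the robot and the scene stay as the last step left them, time stands still between calls to the robot, and variables do not carry over. Pictures are saved under pics/ and viewed, and the job is handed in when it is done.

Besides the shell and the picture viewer there is one more tool, called as name(argument=value, ...) on one line, values as JSON. apply_moves: Moves the arm, as the interface text tells. Shifts and turns lie within -1 to 1; 1 stands for 0.05 m of shift or 60 degrees of turn. Its arguments: {"type":"object","properties":{"plan":{"type":"array","items":{"type":"array","items":{"type":"number"}}},"claw":{"type":"number"},"newtons":{"type":"number"}},"required":["plan"]}

```bash
mkdir -p pics; ls
cat > h.py <<'E'
import numpy as np, cv2
from workcell import readout, imaging, order
def cam(n,save=None):
    c=imaging.camera(n); c['image']=np.array(c['image'])
    if save: cv2.imwrite('pics/'+save,c['image'])
    return c
def ray(c,u,v):
    f=192/np.tan(np.radians(c['vertical_fov'])/2)
    R=np.array(c['R']);t=np.array(c['t'])
    d=R.T@np.array([(u-c['cx'])/f,(v-c['cy'])/f,1.]); return -R.T@t,d
def plane(c,u,v,z):
    o,d=ray(c,u,v); return o+d*(z-o[2])/d[2]
def proj(c,X):
    f=192/np.tan(np.radians(c['vertical_fov'])/2)
    p=np.array(c['R'])@np.array(X)+np.array(c['t']); return np.array([f*p[0]/p[2]+c['cx'],f*p[1]/p[2]+c['cy']])
def st():
    s=readout.observe()
    for k in ('clock','eef_pos','ee_rot','ft_force','width','q'): print(k,np.round(s[k],4).tolist())
    return s
E
python3 - <<'E'
from h import *
import pickle
d={}
for n in ('scene','top','wrist'):
    c=cam(n,n+'0.png'); d[n]=c; print(n,c['vertical_fov'],c['cx'],c['cy'],np.round(c['R'],3).tolist(),np.round(c['t'],3).tolist())
    print({k:v for k,v in c.items() if k not in('image','R','t')})
pickle.dump(d,open('c0.pkl','wb'))
st()
E
```

```text
pics
scene 43.272100796368534 244.86398754620387 186.74485410903975 [[0.176, 0.984, -0.015], [0.743, -0.143, -0.654], [-0.646, 0.104, -0.756]] [-0.05, -0.381, 1.655]
{'vertical_fov': 43.272100796368534, 'cx': 244.86398754620387, 'cy': 186.74485410903975}
top 51.75519497451636 256.24502486169143 188.4128641738981 [[0.023, -1.0, -0.014], [-0.993, -0.022, -0.115], [0.115, 0.017, -0.993]] [-0.058, 0.568, 0.986]
{'vertical_fov': 51.75519497451636, 'cx': 256.24502486169143, 'cy': 188.4128641738981}
wrist 64.14916037735861 255.9661670416463 188.70838169028124 [[0.349, -0.937, -0.002], [-0.901, -0.336, 0.275], [-0.258, -0.094, -0.961]] [-0.623, -0.034, 0.391]
{'vertical_fov': 64.14916037735861, 'cx': 255.9661670416463, 'cy': 188.70838169028124}
clock 0.15
eef_pos [0.2182, -0.5852, 0.2031]
ee_rot [[-0.0004, 0.3493, -0.937], [0.0011, -0.937, -0.3493], [-1.0, -0.0011, -0.0]]
ft_force [0.3074, 0.4081, 0.1846]
width 0.0873
q [-1.233, 0.4236, 1.6305, -0.0, 1.0886, -0.019]
```

View pics/scene0.png

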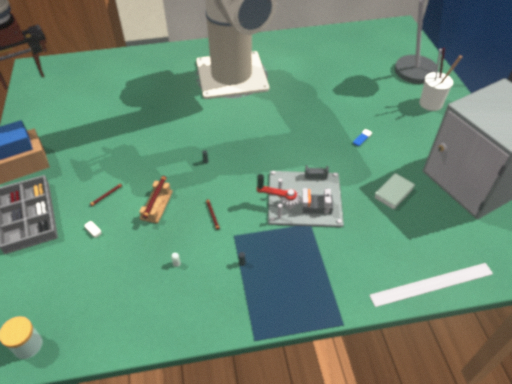

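View pics/top0.png

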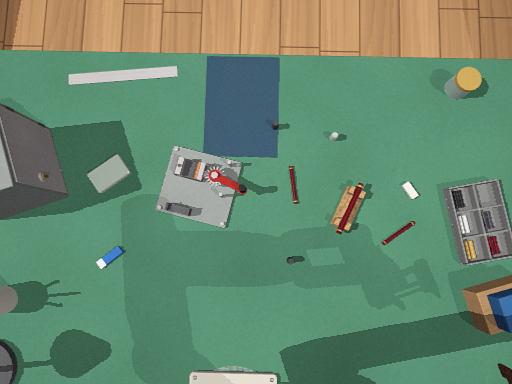

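View pics/wrist0.png

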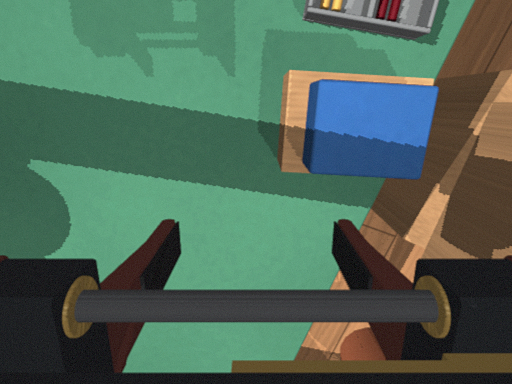

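Candidates for the barrel in the top view are the rod on the cork rest at (350,208), the loose rod at (293,184) and the loose rod at (398,232). I choose the one on the rest, which is also the longest and thickest, and check it in a crop.

Run:
```python
from h import *
import pickle
d=pickle.load(open('c0.pkl','rb'))
im=d['top']['image']
a=cv2.resize(im[165:265,280:430],None,fx=5,fy=5,interpolation=cv2.INTER_CUBIC); cv2.imwrite('pics/ct_b.png',a)
a=cv2.resize(im[140:235,150:260],None,fx=6,fy=6,interpolation=cv2.INTER_CUBIC); cv2.imwrite('pics/ct_c.png',a)
im=d['scene']['image']
a=cv2.resize(im[160:235,250:350],None,fx=7,fy=7,interpolation=cv2.INTER_CUBIC); cv2.imwrite('pics/cs_c.png',a)
c=d['top'];hsv=cv2.cvtColor(c['image'],cv2.COLOR_BGR2HSV)
m=(((hsv[...,0]<8)|(hsv[...,0]>165))&(hsv[...,1]>120)&(hsv[...,2]<150)).astype(np.uint8)
n,l,s,ce=cv2.connectedComponentsWithStats(m)
for i in range(1,n):
    if s[i,4]>25:
        p=np.argwhere(l==i)[:,::-1].astype(np.float32); r=cv2.minAreaRect(p); print(s[i],ce[i],r, plane(c,*ce[i],0.037).round(4))
```

```text
[290 169   7  31  91] [292.78021978 183.74725275] ((292.8034973144531, 184.02618408203125), (30.529817581176758, 2.9076015949249268), 82.40535736083984) [ 0.5827 -0.1389  0.037 ]
[338 186  24  44 243] [349.44444444 207.76954733] ((349.4801025390625, 207.76231384277344), (5.560787200927734, 46.51312255859375), 24.567171096801758) [ 0.5243 -0.2834  0.037 ]
[385 223  27  20 107] [398.17757009 232.44859813] ((398.28192138671875, 232.40269470214844), (3.4407739639282227, 31.622352600097656), 55.00797653198242) [ 0.4648 -0.4054  0.037 ]
[488 236  12  19 130] [493.07692308 245.07692308] ((493.1177062988281, 244.9706268310547), (17.947635650634766, 8.00367546081543), 75.96376037597656) [ 0.4389 -0.6409  0.037 ]
[498 364  14  20 102] [505.42156863 372.18627451] ((506.1283874511719, 372.0752258300781), (22.85951805114746, 10.065713882446289), 48.8140754699707) [ 0.1357 -0.6567  0.037 ]
```

View pics/ct_b.png

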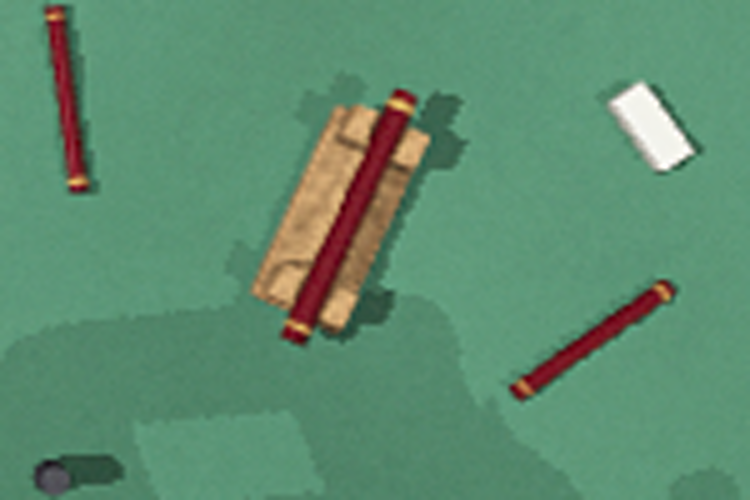

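View pics/ct_c.png

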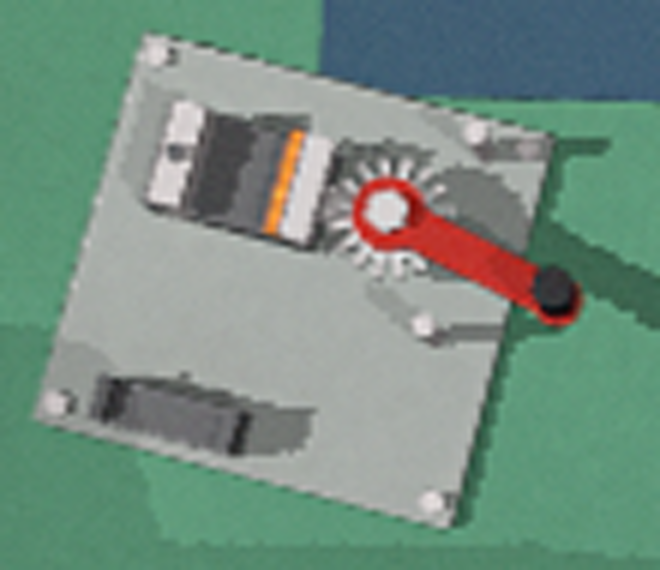

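View pics/cs_c.png

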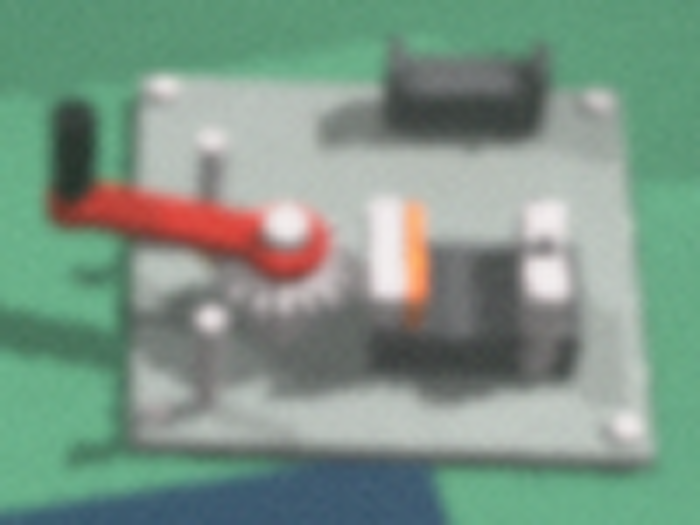

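The crop shows the maroon rod lying on the cork rest with brass rings at both ends, the longest and thickest of the three. The clamp has its pad open, bolt at top-view (214,175) and knob at (242,188).

Run:
```python
from h import *
import pickle
d=pickle.load(open('c0.pkl','rb'));c=d['top']
f=lambda x,y:((x+.5)/6-.5+150,(y+.5)/6-.5+140)
co=[plane(c,*f(*p),0.010)[:2] for p in [(145,33),(553,133),(450,527),(35,422)]]
for i in range(4):
    e=co[(i+1)%4]-co[i]; print(np.round(co[i],4),np.linalg.norm(e).round(4),np.degrees(np.arctan2(e[1],e[0])).round(2))
b=plane(c,*f(386,211),.066)[:2];k=plane(c,*f(555,290),.102)[:2];print('bolt',b,'knob',k,np.linalg.norm(k-b))
dd=co[0]-co[1]+co[3]-co[2]; ex=co[0]-co[3]+co[1]-co[2]
a1=np.arctan2(dd[1],dd[0])-np.pi/2;a2=np.arctan2(ex[1],ex[0]);print(np.degrees([a1,a2]))
a=(a1+a2)/2;R=np.array([[np.cos(a),-np.sin(a)],[np.sin(a),np.cos(a)]])
o=b-R@[0,-.075];print('origin',o,'spot',o+R@[-.05,-.003],'plate c',R.T@(np.mean(co,0)-o))
v=R.T@(k-b);print('lever ang',np.arctan2(-v[0],-v[1]))
# scene check
s=d['scene']
print('bolt px',proj(s,[*b,.066]),'knob px',proj(s,[*k,.102]),'saddle',proj(s,[*(o+R@[-.105,-.003]),.035]))
bc=plane(c,349.48,207.76,.041)
print('barrel',bc)
th=np.radians(24.567)
p1=plane(c,349.48-23*np.sin(th)*-1,207.76-23*np.cos(th),.039);p2=plane(c,349.48-23*np.sin(th),207.76+23*np.cos(th),.039)
e=p1-p2;print(p1,p2,np.linalg.norm(e),np.degrees(np.arctan2(e[1],e[0])))
for n,p in zip(['p1','c','p2'],[p1,bc,p2]):print(n,proj(s,p))
```

```text
[0.6835 0.178 ] 0.1877 -102.75
[ 0.6421 -0.005 ] 0.1789 167.1
[0.4677 0.0349] 0.1878 77.23
[0.5092 0.218 ] 0.1788 -12.93
bolt [0.59739593 0.06061932] knob [ 0.56157424 -0.01269743] 0.08159986894764348
[-12.75768251 -12.91833541]
origin [0.61406058 0.13374448] spot [0.56464389 0.14192924] plate c [-0.03137576 -0.03511172]
lever ang 0.2304109372839841
bolt px [289.96674567 191.20843683] knob px [258.91320521 175.42466796] saddle [315.3778818 169.8328444]
barrel [ 0.52402784 -0.28262174  0.041     ]
[ 0.57811035 -0.30755614  0.039     ] [ 0.47084869 -0.25884527  0.039     ] 0.1178041230605626 -24.424280904452228
p1 [145.26659121 213.36169592]
c [153.89806995 195.24559013]
p2 [161.85258348 179.4443407 ]
```

```bash
cat >> h.py <<'E'
from scipy.spatial.transform import Rotation as Ro
def Rt(yaw):  # tool x down, tool y at world yaw (deg)
    a=np.radians(yaw); x=np.array([0,0,-1.]);y=np.array([np.cos(a),np.sin(a),0]);return np.column_stack([x,y,np.cross(x,y)])
def plan(pos,yaw,step=0.045,ang=10,n=None,s=None):
    s=s or readout.observe(); p=np.array(s['eef_pos']);R=np.array(s['ee_rot']);T=Rt(yaw)
    pos=np.array(pos)
    if n is None: n=int(max(1,np.ceil(np.linalg.norm(pos-p)/step),np.ceil(np.degrees(np.linalg.norm(Ro.from_matrix(R.T@T).as_rotvec()))/ang)))
    print('rows',n)
    for i in range(n):
        dp=R.T@(pos-p)/(n-i); rv=Ro.from_matrix(R.T@T).as_rotvec()/(n-i)
        row=np.r_[dp/.05,rv/np.radians(60)].round(3); print(row.tolist())
        p=p+R@(row[:3]*.05); R=R@Ro.from_rotvec(row[3:]*np.radians(60)).as_matrix()
E
python3 - <<'E'
from h import *
plan([0.5235,-0.283,0.14],-114.4)
E
```

```text
rows 10
[0.127, -0.353, -0.783, 0.075, 0.0, 0.0]
[0.127, -0.413, -0.753, 0.075, 0.0, 0.0]
[0.127, -0.471, -0.718, 0.075, 0.0, 0.0]
[0.126, -0.526, -0.679, 0.075, 0.0, 0.0]
[0.127, -0.578, -0.636, 0.075, 0.0, 0.0]
[0.126, -0.626, -0.589, 0.074, 0.0, 0.0]
[0.127, -0.669, -0.539, 0.075, 0.0, 0.0]
[0.126, -0.71, -0.484, 0.074, 0.0, 0.0]
[0.127, -0.745, -0.428, 0.075, 0.0, 0.0]
[0.126, -0.776, -0.368, 0.074, 0.001, 0.001]
```

apply_moves(plan=[[0.12,-0.35,-0.78,0.075,0,0],[0.12,-0.41,-0.75,0.075,0,0],[0.12,-0.47,-0.72,0.075,0,0],[0.12,-0.53,-0.68,0.075,0,0],[0.12,-0.58,-0.64,0.075,0,0]], claw=1)

```text
clock: 0.78
eef_pos: [0.3736, -0.4329, 0.1715]
ee_rot: [[-0.001, -0.054, -0.999], [0.001, -0.999, 0.054], [-1.0, -0.001, 0.001]]
ft_force: [-0.1, -0.2, -0.3]
width: 0.0877
```

Run:
```python
from h import *
st();plan([0.5235,-0.283,0.14],-114.4)
```

```text
clock 0.775
eef_pos [0.3736, -0.4329, 0.1715]
ee_rot [[-0.0008, -0.054, -0.9985], [0.0009, -0.9985, 0.054], [-1.0, -0.0008, 0.0008]]
ft_force [-0.0921, -0.1581, -0.3076]
width 0.0877
q [-0.8796, 0.3861, 1.7739, -0.0, 0.9827, 0.7453]
rows 5
[0.126, -0.631, -0.566, 0.071, 0.0, 0.0]
[0.126, -0.672, -0.518, 0.071, 0.0, 0.0]
[0.126, -0.708, -0.467, 0.071, 0.0, 0.0]
[0.126, -0.741, -0.413, 0.071, 0.0, 0.0]
[0.126, -0.769, -0.356, 0.071, 0.001, 0.0]
```

apply_moves(plan=[[0.12,-0.63,-0.57,0.071,0,0],[0.12,-0.67,-0.52,0.071,0,0],[0.12,-0.71,-0.47,0.071,0,0],[0.12,-0.74,-0.41,0.071,0,0],[0.12,-0.77,-0.36,0.071,0,0]])

```text
clock: 1.4
eef_pos: [0.5288, -0.278, 0.1397]
ee_rot: [[-0.002, -0.425, -0.905], [0.002, -0.905, 0.425], [-1.0, -0.001, 0.002]]
ft_force: [-0.1, -0.8, -0.2]
width: 0.0879
```

Run:
```python
from h import *
s=st();c=cam('wrist','w1.png');
import pickle;pickle.dump(c,open('w1.pkl','wb'))
g=[0.5235,-0.283,0.037];print(proj(c,g))
```

```text
clock 1.4
eef_pos [0.5288, -0.278, 0.1397]
ee_rot [[-0.0019, -0.4247, -0.9053], [0.0017, -0.9053, 0.4247], [-1.0, -0.0007, 0.0024]]
ft_force [-0.0833, -0.8478, -0.153]
width 0.0879
q [-0.5042, 0.4631, 1.7364, 0.0007, 0.9446, 1.5049]
[263.4499205  184.25941488]
```

View pics/w1.png

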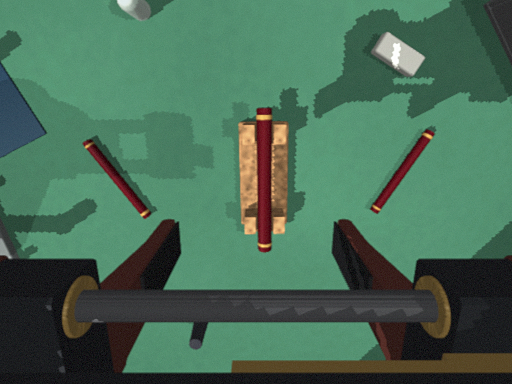

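Wrist view: the barrel on the cork lies at column 265, ends at rows 107 and 251; both shorter look-alikes lie well clear to the left and right.

Run:
```python
from h import *
import pickle;c=pickle.load(open('w1.pkl','rb'))
hsv=cv2.cvtColor(c['image'],cv2.COLOR_BGR2HSV)[100:256,245:290]
m=(((hsv[...,0]<6)|(hsv[...,0]>165))&(hsv[...,1]>140)&(hsv[...,2]<150))
p=np.argwhere(m)[:,::-1]+[245,100];print(len(p),p.min(0),p.max(0))
r=cv2.fitLine(p.astype(np.float32),cv2.DIST_HUBER,0,.01,.01).ravel();print(r)
y0,y1=p[:,1].min()-.5,p[:,1].max()+.5
x=lambda y:r[2]+(y-r[3])*r[0]/r[1]
a=plane(c,x(y0),y0,.039);b=plane(c,x(y1),y1,.037);e=a-b;print(a,b,(a+b)/2,np.linalg.norm(e),np.degrees(np.arctan2(e[1],e[0])))
m=(a+b)/2
plan([m[0],m[1],.06],-90+np.degrees(np.arctan2(e[1],e[0])),n=2)
```

```text
1755 [257 108] [271 251]
[1.6450437e-03 9.9999863e-01 2.6401169e+02 1.7987878e+02]
[ 0.58798055 -0.31312464  0.039     ] [ 0.45845242 -0.25376288  0.037     ] [ 0.52321648 -0.28344376  0.038     ] 0.14249685697782502 -24.62162674275683
rows 2
[0.791, 0.116, 0.039, -0.005, 0.001, 0.001]
[0.791, 0.115, 0.04, -0.005, 0.001, 0.001]
```

apply_moves(plan=[[0.5,0.12,0.04,-0.01,0,0],[0.5,0.11,0.04,0,0,0],[0.5,0,0,0,0,0],[0.3,0,0,0,0,0],[0,0,0,0,0,0]])

```text
clock: 2.08
eef_pos: [0.5242, -0.2819, 0.0461]
ee_rot: [[-0.001, -0.412, -0.911], [0.003, -0.911, 0.412], [-1.0, -0.003, 0.002]]
ft_force: [0.2, -0.1, 0.0]
width: 0.0878
```

Run:
```python
from h import *
s=st();plan([.5232,-.2834,.029],-114.6,n=2)
```

```text
clock 2.075
eef_pos [0.5242, -0.2819, 0.0461]
ee_rot [[-0.0009, -0.4115, -0.9114], [0.0032, -0.9114, 0.4115], [-1.0, -0.0026, 0.0021]]
ft_force [0.1597, -0.0893, 0.037]
width 0.0878
q [-0.5147, 0.5962, 1.781, 0.0034, 0.7667, 1.4778]
rows 2
[0.17, 0.019, 0.003, 0.002, 0.001, 0.001]
[0.171, 0.018, 0.002, 0.003, 0.001, 0.001]
```

apply_moves(plan=[[0.17,0.02,0,0,0,0],[0.17,0.02,0,0,0,0],[0,0,0,0,0,0]])

```text
clock: 2.45
eef_pos: [0.5245, -0.2846, 0.0297]
ee_rot: [[0.002, -0.412, -0.911], [0.002, -0.911, 0.412], [-1.0, -0.002, -0.001]]
ft_force: [-0.0, -0.1, 0.0]
width: 0.088
```

apply_moves(plan=[[0,0,0,0,0,0],[0,0,0,0,0,0],[0,0,0,0,0,0],[0,0,0,0,0,0],[0,0,0,0,0,0]], claw=0, newtons=20)

```text
clock: 3.08
eef_pos: [0.5252, -0.2849, 0.0308]
ee_rot: [[0.003, -0.411, -0.911], [0.001, -0.911, 0.411], [-1.0, -0.002, -0.003]]
ft_force: [-1.1, -0.1, 0.3]
width: 0.0416
```

apply_moves(plan=[[0,0,0,0,0,0],[0,0,0,0,0,0],[0,0,0,0,0,0],[0,0,0,0,0,0],[0,0,0,0,0,0]])

```text
clock: 3.7
eef_pos: [0.5252, -0.2849, 0.0308]
ee_rot: [[0.003, -0.411, -0.911], [0.001, -0.911, 0.411], [-1.0, -0.002, -0.003]]
ft_force: [0.4, 0.2, 1.4]
width: 0.0002
```

Run:
```python
from h import *
c=cam('wrist','w2.png');c=cam('scene','s2.png');a=cv2.resize(c['image'][150:250,90:230],None,fx=5,fy=5,interpolation=cv2.INTER_CUBIC);cv2.imwrite('pics/s2c.png',a);st()
```

```text
clock 3.8
eef_pos [0.5251, -0.2849, 0.0307]
ee_rot [[0.0032, -0.4114, -0.9114], [0.0009, -0.9114, 0.4114], [-1.0, -0.0022, -0.0025]]
ft_force [-1.3171, 0.4893, 1.0146]
width 0.0004
q [-0.5183, 0.6212, 1.7826, 0.0036, 0.7355, 1.4739]
```

View pics/w2.png

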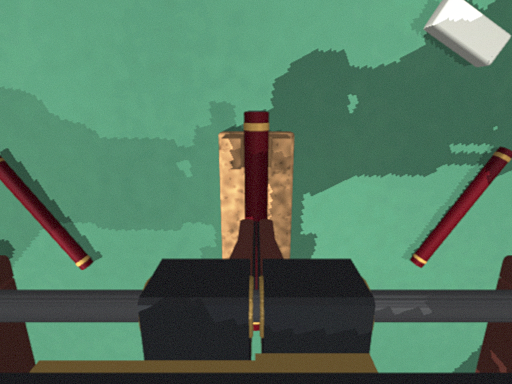

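View pics/s2c.png

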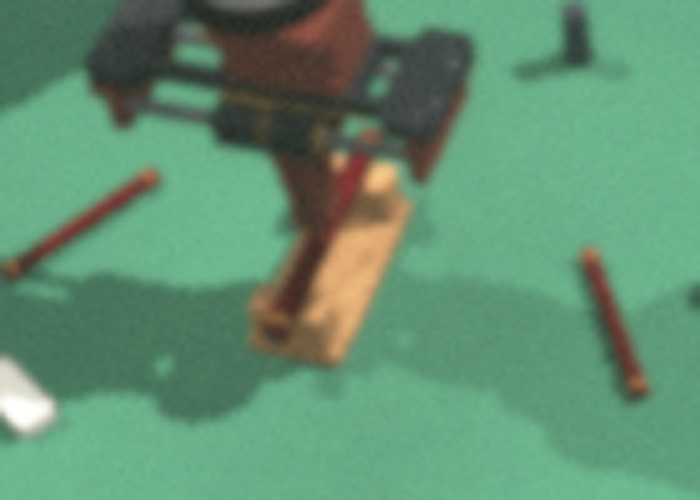

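Run:
```python
from h import *
c=cam('wrist');s=readout.observe();p=np.array(s['eef_pos'])
for n,X in dict(tip=p-[0,0,.011],tcp=p,grasp=p+[0,0,.008],endfar=[.588,-.313,.037],endnear=[.4585,-.2538,.037],mid=[.5232,-.2834,.037],midtop=[.5232,-.2834,.044]).items(): print(n,proj(c,X))
print(-np.array(c['R']).T@c['t'])
a=cv2.resize(c['image'][90:384,160:350],None,fx=3,fy=2,interpolation=cv2.INTER_CUBIC);cv2.imwrite('pics/w3c.png',a)
```

```text
tip [256.40872962 216.65683096]
tcp [256.38792174 222.91747916]
grasp [256.37130585 227.91684972]
endfar [255.99577766 111.22342191]
endnear [255.04266134 327.18098306]
mid [255.50358222 230.38675699]
midtop [255.45599159 235.14334125]
[ 0.59241376 -0.3154718   0.21165765]
```

View pics/w3c.png

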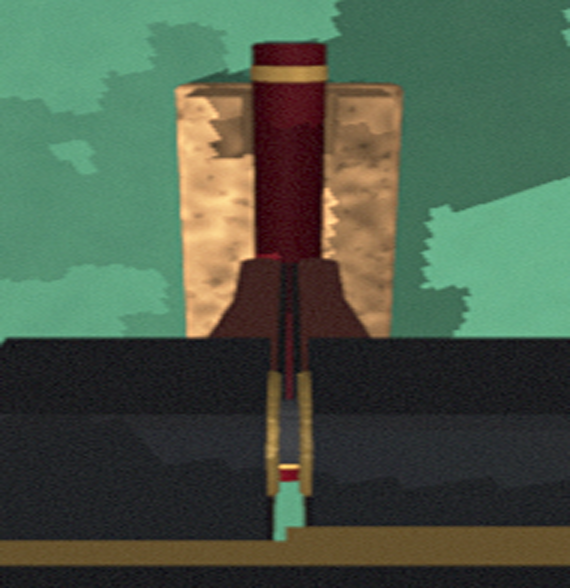

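Run:
```python
from h import *
c=cam('scene');s=readout.observe();p=np.array(s['eef_pos'])
for n,X in dict(tip=p-[0,0,.011],tcp=p,z45=[p[0],p[1],.047],z60=[p[0],p[1],.06],z90=[p[0],p[1],.09],mid=[.5232,-.2834,.044]).items(): print(n,((proj(c,X)+.5-[125,165])*12).round())
a=cv2.resize(c['image'][165:215,125:185],None,fx=12,fy=12,interpolation=cv2.INTER_CUBIC);cv2.imwrite('pics/s3c.png',a)
c=cam('top')
a=cv2.resize(c['image'][165:265,280:430],None,fx=5,fy=5,interpolation=cv2.INTER_CUBIC);cv2.imwrite('pics/t3c.png',a)
```

```text
tip [358. 436.]
tcp [350. 405.]
z45 [338. 357.]
z60 [328. 318.]
z90 [305. 225.]
mid [347. 358.]
```

View pics/s3c.png

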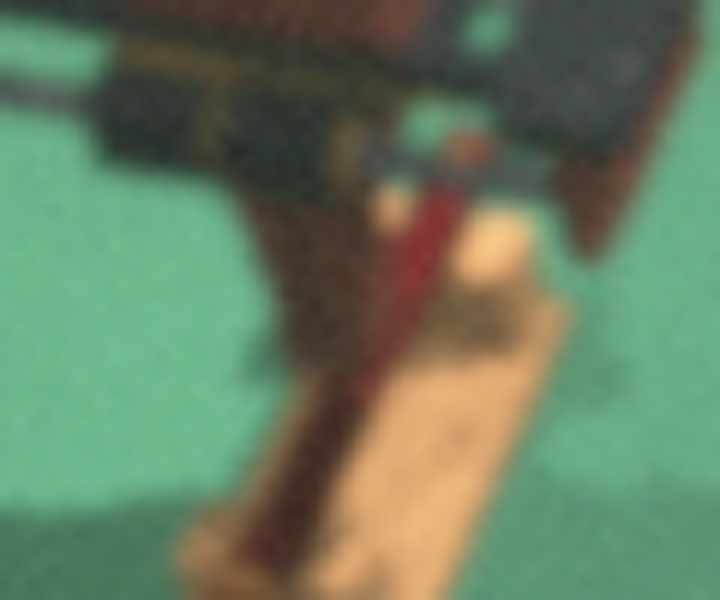

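View pics/t3c.png

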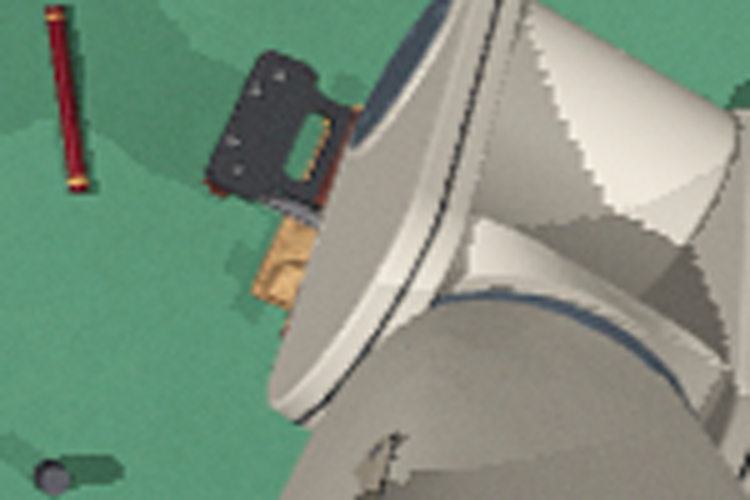

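The fingers have closed to zero width with the barrel untouched in its notches (ends still at rows 111 and 327). So the tips passed over it, and they sit higher than I assumed. I'll open, go lower with care and look again.

apply_moves(plan=[[0,0,0,0,0,0],[0,0,0,0,0,0],[0,0,0,0,0,0],[0,0,0,0,0,0],[0,0,0,0,0,0]], claw=1)

```text
clock: 4.58
eef_pos: [0.5252, -0.2849, 0.0308]
ee_rot: [[0.003, -0.411, -0.911], [0.001, -0.911, 0.411], [-1.0, -0.002, -0.003]]
ft_force: [-0.2, -0.2, 0.7]
width: 0.0471
```

apply_moves(plan=[[0,0,0,0,0,0],[0,0,0,0,0,0],[0.1,0,0,0,0,0],[0.1,0,0,0,0,0],[0,0,0,0,0,0]])

```text
clock: 5.2
eef_pos: [0.525, -0.2848, 0.0199]
ee_rot: [[0.003, -0.411, -0.911], [0.001, -0.911, 0.411], [-1.0, -0.002, -0.002]]
ft_force: [-0.5, 0.2, 0.1]
width: 0.0877
```

Run:
```python
from h import *
s=st();p=np.array(s['eef_pos']);R=np.array(s['ee_rot'])
c=cam('scene')
for sg in(1,-1):
  for dz in (-.011,0,.015,.03): print(sg,dz,((proj(c,p+R@[-dz,sg*.05,0])+.5-[115,160])*9).round())
a=cv2.resize(c['image'][160:225,115:200],None,fx=9,fy=9,interpolation=cv2.INTER_CUBIC);cv2.imwrite('pics/s4c.png',a)
c=cam('wrist','w4.png')
```

```text
clock 5.2
eef_pos [0.525, -0.2848, 0.0199]
ee_rot [[0.0029, -0.4114, -0.9115], [0.0011, -0.9115, 0.4114], [-1.0, -0.0022, -0.0022]]
ft_force [-0.4543, 0.1735, 0.1121]
width 0.0877
q [-0.5183, 0.6386, 1.7844, 0.0036, 0.7166, 1.4738]
1 -0.011 [206. 365.]
1 0 [199. 341.]
1 0.015 [190. 308.]
1 0.03 [180. 275.]
-1 -0.011 [525. 426.]
-1 0 [520. 403.]
-1 0.015 [513. 370.]
-1 0.03 [507. 336.]
```

View pics/s4c.png

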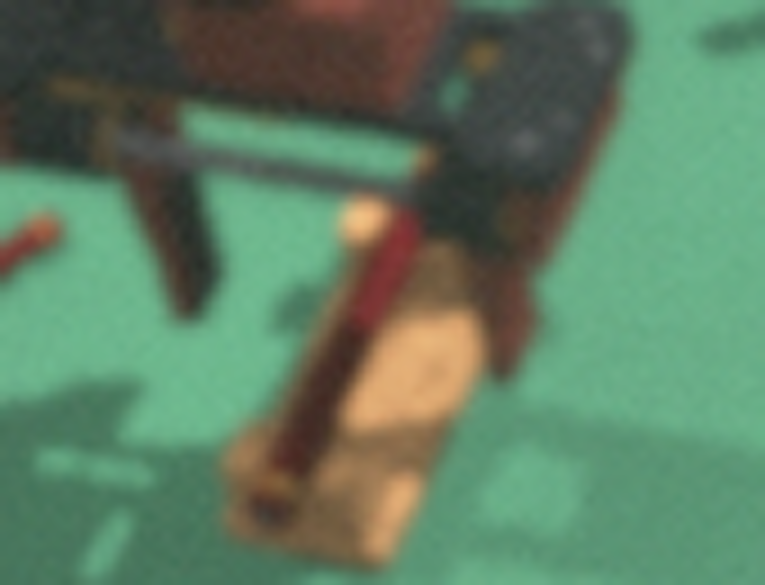

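View pics/w4.png

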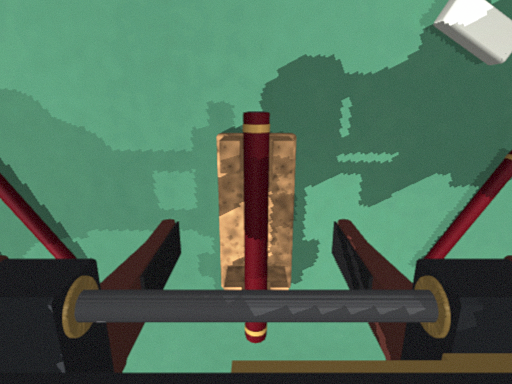

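Scene crop: the open fingertips sit at (188,318) and (503,378), which puts them about 11 mm above the reported TCP rather than below it. I take tip z ≈ TCP z + 0.011, and lower a bit more before gripping.

apply_moves(plan=[[0.08,0,0,0,0,0],[0.08,0,0,0,0,0],[0,0,0,0,0,0]])

```text
clock: 5.68
eef_pos: [0.5254, -0.285, 0.0118]
ee_rot: [[0.004, -0.411, -0.911], [0.001, -0.911, 0.411], [-1.0, -0.002, -0.003]]
ft_force: [0.5, -0.1, 0.3]
width: 0.0877
```

apply_moves(plan=[[0,0,0,0,0,0],[0,0,0,0,0,0],[0,0,0,0,0,0],[0,0,0,0,0,0],[0,0,0,0,0,0]], claw=0, newtons=20)

```text
clock: 6.3
eef_pos: [0.5256, -0.2851, 0.0121]
ee_rot: [[0.004, -0.411, -0.911], [0.0, -0.911, 0.411], [-1.0, -0.002, -0.004]]
ft_force: [-1.0, 0.3, 0.3]
width: 0.041
```

apply_moves(plan=[[0,0,0,0,0,0],[0,0,0,0,0,0],[0,0,0,0,0,0],[0,0,0,0,0,0],[0,0,0,0,0,0]])

```text
clock: 6.92
eef_pos: [0.5256, -0.2851, 0.0121]
ee_rot: [[0.004, -0.411, -0.911], [0.0, -0.911, 0.411], [-1.0, -0.002, -0.004]]
ft_force: [-0.1, 0.4, 0.1]
width: 0.0133
```

apply_moves(plan=[[-0.3,0,0,0,0,0],[-0.5,0,0,0,0,0],[-0.7,0,0,0,0,0],[-0.7,0,0,0,0,0],[0,0,0,0,0,0]])

```text
clock: 7.55
eef_pos: [0.5254, -0.2853, 0.1286]
ee_rot: [[0.005, -0.411, -0.911], [-0.0, -0.911, 0.411], [-1.0, -0.002, -0.005]]
ft_force: [-0.1, -0.1, -0.9]
width: 0.0138
```

Run:
```python
from h import *
s=st();c=cam('wrist','w5.png')
p=np.array(s['eef_pos'])
# barrel ends in the wrist image at barrel height guess p.z+.025
for dz in (0,.025): 
  R=np.array(s['ee_rot']); m=p+[0,0,dz]
  for o in(-.07,0,.07): print(dz,o,proj(c,m+R@[0,0,1]*o).round(1))
```

```text
clock 7.55
eef_pos [0.5254, -0.2853, 0.1286]
ee_rot [[0.0051, -0.4114, -0.9115], [-0.0002, -0.9115, 0.4114], [-1.0, -0.002, -0.0047]]
ft_force [-0.0707, -0.0923, -0.8993]
width 0.0138
q [-0.5187, 0.4756, 1.7471, 0.003, 0.9144, 1.4743]
0 -0.07 [256.4 108.8]
0 0 [256.4 222.9]
0 0.07 [256.4 316.4]
0.025 -0.07 [256.4 109.8]
0.025 0 [256.4 239.9]
0.025 0.07 [256.3 343.5]
```

View pics/w5.png

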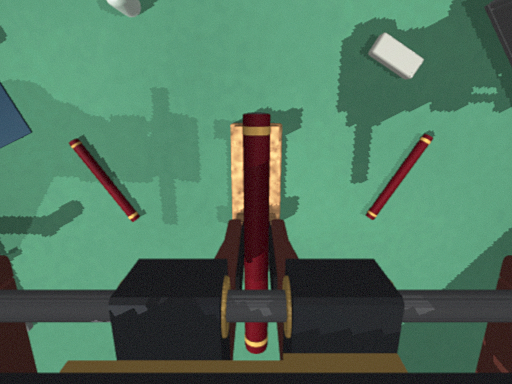

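The barrel is held square in the jaws, with its ends at rows 113 and 352, and the rest is empty below it. Now over to the clamp.

Run:
```python
from h import *
plan([0.5675,0.1413,0.14],-102.84)
```

```text
rows 10
[-0.025, -0.812, 0.272, -0.019, -0.0, 0.0]
[-0.025, -0.817, 0.256, -0.019, -0.0, 0.0]
[-0.025, -0.822, 0.239, -0.019, -0.0, 0.0]
[-0.025, -0.827, 0.223, -0.019, -0.0, 0.0]
[-0.025, -0.831, 0.206, -0.019, -0.0, 0.0]
[-0.025, -0.835, 0.19, -0.019, -0.0, 0.0]
[-0.025, -0.839, 0.173, -0.019, -0.001, 0.0]
[-0.024, -0.842, 0.157, -0.019, -0.0, 0.001]
[-0.025, -0.845, 0.14, -0.019, -0.001, 0.0]
[-0.026, -0.848, 0.123, -0.02, -0.0, 0.001]
```

apply_moves(plan=[[-0.03,-0.81,0.27,-0.02,0,0],[-0.03,-0.82,0.26,-0.02,0,0],[-0.03,-0.82,0.24,-0.02,0,0],[-0.03,-0.83,0.22,-0.02,0,0],[-0.03,-0.83,0.21,-0.02,0,0]])

```text
clock: 8.22
eef_pos: [0.5415, -0.0674, 0.1295]
ee_rot: [[-0.006, -0.316, -0.949], [0.003, -0.949, 0.316], [-1.0, -0.001, 0.006]]
ft_force: [-0.3, -0.2, -0.4]
width: 0.0134
```

apply_moves(plan=[[-0.03,-0.83,0.19,-0.02,0,0],[-0.03,-0.84,0.17,-0.02,0,0],[-0.03,-0.84,0.16,-0.02,0,0],[0,-0.7,0.14,-0.02,0,0],[0,-0.4,0.06,-0.02,0,0]])

```text
clock: 8.85
eef_pos: [0.5526, 0.1231, 0.1283]
ee_rot: [[-0.017, -0.21, -0.978], [0.002, -0.978, 0.21], [-1.0, 0.001, 0.017]]
ft_force: [1.2, -0.8, -0.5]
width: 0.0137
```

Run:
```python
from h import *
s=st();c=cam('wrist','w6.png')
import pickle;pickle.dump(c,open('w6.pkl','wb'))
o=np.array([.61406,.13374]);a=np.radians(-12.84);R=np.array([[np.cos(a),-np.sin(a)],[np.sin(a),np.cos(a)]])
for n,q in dict(bolt=(0,-.075,.066),saddle=(-.105,-.003,.035),bedfar=(.025,-.003,.035),padc=(0,-.0285,.056),knob=(-.0183,-.1529,.102),lipL=(-.105,.022,.043),lipR=(-.105,-.028,.043)).items(): print(n,proj(c,[*(o+R@q[:2]),q[2]]).round(1))
```

```text
clock 8.85
eef_pos [0.5526, 0.1231, 0.1283]
ee_rot [[-0.0169, -0.2099, -0.9776], [0.0023, -0.9777, 0.2099], [-0.9999, 0.0013, 0.017]]
ft_force [1.1586, -0.7835, -0.536]
width 0.0137
q [0.1949, 0.4438, 1.8036, 0.0071, 0.9103, 1.9728]
bolt [323.3 123. ]
saddle [234.1 229.6]
bedfar [232.8  88.7]
padc [263.  121.2]
knob [446.8 156.5]
lipL [207.1 232.9]
lipR [260.  233.5]
```

View pics/w6.png

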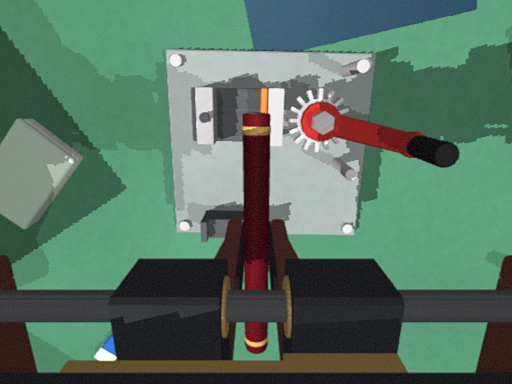

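The bolt appears at (322,122) against a predicted (323,123), so the clamp pose is confirmed; the orange pad is at column 265, open, and the fence at column 205.

Run:
```python
from h import *
plan([0.5675,0.1413,0.08],-102.84,n=3)
```

```text
rows 3
[0.321, -0.129, -0.077, 0.004, 0.005, -0.0]
[0.321, -0.129, -0.075, 0.005, 0.006, -0.0]
[0.322, -0.13, -0.072, 0.004, 0.005, -0.0]
```

apply_moves(plan=[[0.3,-0.13,-0.08,0.005,0.005,0],[0.3,-0.13,-0.08,0.005,0.005,0],[0.3,-0.13,-0.07,0.005,0.005,0],[0,0,0,0,0,0]])

```text
clock: 9.4
eef_pos: [0.5675, 0.1398, 0.0777]
ee_rot: [[-0.004, -0.227, -0.974], [-0.002, -0.974, 0.227], [-1.0, 0.003, 0.003]]
ft_force: [-0.0, 0.6, -0.3]
width: 0.0133
```

Run:
```python
from h import *
st()
plan([0.5675,0.1413,0.0185],-102.84,n=4)
```

```text
clock 9.4
eef_pos [0.5675, 0.1398, 0.0777]
ee_rot [[-0.0039, -0.2271, -0.9739], [-0.0019, -0.9739, 0.2271], [-1.0, 0.0028, 0.0034]]
ft_force [-0.0314, 0.5564, -0.2786]
width 0.0133
q [0.2218, 0.5361, 1.7945, -0.0014, 0.8153, 2.0227]
rows 4
[0.296, -0.008, 0.001, -0.001, 0.001, -0.001]
[0.296, -0.007, 0.001, -0.001, 0.001, -0.001]
[0.296, -0.007, 0.002, -0.001, 0.001, -0.0]
[0.296, -0.008, 0.001, -0.002, 0.0, -0.001]
```

apply_moves(plan=[[0.3,-0.01,0,0,0,0],[0.3,-0.01,0,0,0,0],[0.3,-0.01,0,0,0,0],[0.2,0,0,0,0,0],[0.04,0,0,0,0,0]])

```text
clock: 10.02
eef_pos: [0.5675, 0.1404, 0.0169]
ee_rot: [[-0.005, -0.228, -0.974], [-0.002, -0.974, 0.228], [-1.0, 0.003, 0.004]]
ft_force: [-5.7, -1.4, 19.5]
width: 0.0134
```

Contact with the bed came at the expected height. I'll ease up a little and release.

apply_moves(plan=[[-0.02,0,0,0,0,0],[0,0,0,0,0,0]])

```text
clock: 10.28
eef_pos: [0.5679, 0.1404, 0.0181]
ee_rot: [[-0.004, -0.228, -0.974], [-0.002, -0.974, 0.228], [-1.0, 0.003, 0.003]]
ft_force: [-0.6, -0.7, -0.2]
width: 0.0133
```

apply_moves(plan=[[0,0,0,0,0,0],[0,0,0,0,0,0],[0,0,0,0,0,0],[0,0,0,0,0,0],[0,0,0,0,0,0]], claw=0.6)

```text
clock: 10.9
eef_pos: [0.5685, 0.1406, 0.0188]
ee_rot: [[-0.002, -0.228, -0.974], [-0.002, -0.974, 0.228], [-1.0, 0.002, 0.002]]
ft_force: [0.3, 0.4, -0.5]
width: 0.0528
```

Run:
```python
from h import *
st();c=cam('wrist','w7.png')
```

```text
clock 10.9
eef_pos [0.5685, 0.1406, 0.0188]
ee_rot [[-0.0023, -0.2281, -0.9736], [-0.0017, -0.9736, 0.2281], [-1.0, 0.0022, 0.0019]]
ft_force [0.2984, 0.4135, -0.4667]
width 0.0528
q [0.2228, 0.6301, 1.8079, -0.0017, 0.7062, 2.025]
```

View pics/w7.png

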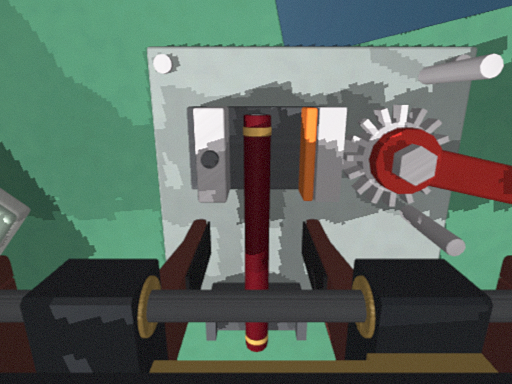

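The barrel is down and released: it lies straight, from (257,118) to (256,345), between the pad (face at column 303) and the fence (column 228), resting on bed and saddle. Next I rise and go to the knob, turning the jaws to clamp x.

apply_moves(plan=[[-0.3,0,0,0,0,0],[-0.6,0,0,0,0,0],[-0.8,0,0,0,0,0],[-0.8,0,0,0,0,0],[-0.3,0,0,0,0,0]])

```text
clock: 11.58
eef_pos: [0.5683, 0.1407, 0.1651]
ee_rot: [[-0.003, -0.228, -0.974], [-0.002, -0.974, 0.228], [-1.0, 0.003, 0.003]]
ft_force: [-0.1, -0.4, -0.2]
width: 0.0529
```

Run:
```python
from h import *
st();c=cam('wrist','w8.png')
plan([.5616,-.0127,.15],-12.84)
o=np.array([.61406,.13374]);a=np.radians(-12.84);R=np.array([[np.cos(a),-np.sin(a)],[np.sin(a),np.cos(a)]])
hsv=cv2.cvtColor(c['image'],cv2.COLOR_BGR2HSV)
m=(((hsv[...,0]<6)|(hsv[...,0]>165))&(hsv[...,1]>140)&(hsv[...,2]<130)).astype(np.uint8)
n,l,ss,ce=cv2.connectedComponentsWithStats(m)
for i in range(1,n):
    if ss[i,4]>300:
        x,y,w,h,A=ss[i]; q=[plane(c,*v,.042)[:2] for v in ((x+w/2-.5,y-.5),(x+w/2-.5,y+h-.5))]
        print(ss[i],[ (R.T@(v-o)).round(4) for v in q])
```

```text
clock 11.575
eef_pos [0.5683, 0.1407, 0.1651]
ee_rot [[-0.0034, -0.2281, -0.9736], [-0.0019, -0.9736, 0.2281], [-1.0, 0.0026, 0.0029]]
ft_force [-0.1239, -0.3955, -0.2156]
width 0.0529
q [0.223, 0.4145, 1.7462, -0.0013, 0.9848, 2.0247]
rows 10
[0.032, 0.302, -0.056, -0.151, 0.0, -0.0]
[0.032, 0.307, -0.008, -0.151, 0.0, 0.0]
[0.032, 0.305, 0.041, -0.15, 0.0, 0.0]
[0.033, 0.295, 0.088, -0.151, 0.0, 0.0]
[0.032, 0.277, 0.133, -0.15, 0.0, 0.0]
[0.033, 0.253, 0.175, -0.151, 0.001, 0.0]
[0.032, 0.222, 0.212, -0.15, 0.0, 0.0]
[0.032, 0.186, 0.244, -0.151, 0.001, 0.0]
[0.032, 0.145, 0.271, -0.15, 0.0, 0.0]
[0.033, 0.102, 0.291, -0.151, 0.0, 0.001]
[500  53  12  75 467] [array([ 0.0691, -0.2323]), array([ 0.0014, -0.2472])]
[ 249  119   14  117 1354] [array([ 0.0116, -0.003 ]), array([-0.1117, -0.0022])]
[349 125  73  30 574] [array([ 0.0051, -0.129 ]), array([-0.0244, -0.1323])]
```

View pics/w8.png

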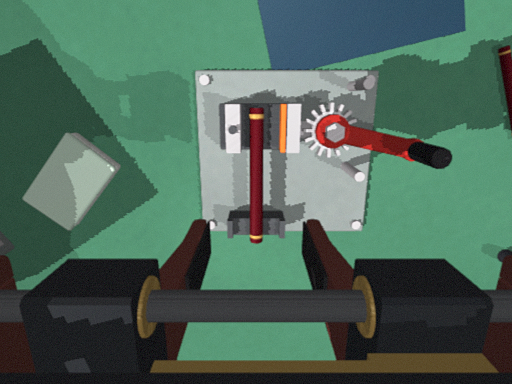

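Barrel measured in the clamp frame is at x −50 mm, y −3 mm, parallel. Step 1 looks good; on to the knob.

apply_moves(plan=[[0.03,0.3,-0.05,-0.15,0,0],[0.03,0.31,0,-0.15,0,0],[0.03,0.3,0.04,-0.15,0,0],[0.03,0.3,0.09,-0.15,0,0],[0.03,0.28,0.13,-0.15,0,0]], claw=0.6)

```text
clock: 12.25
eef_pos: [0.562, 0.0625, 0.154]
ee_rot: [[-0.008, 0.55, -0.835], [-0.002, -0.835, -0.55], [-1.0, -0.003, 0.008]]
ft_force: [0.3, 0.9, 0.1]
width: 0.0528
```

apply_moves(plan=[[0.03,0.25,0.17,-0.15,0,0],[0.03,0.22,0.21,-0.15,0,0],[0.03,0.19,0.24,-0.15,0,0],[0.03,0.15,0.27,-0.15,0,0],[0.03,0.1,0.29,-0.15,0,0]])

```text
clock: 12.88
eef_pos: [0.5566, -0.0166, 0.1397]
ee_rot: [[-0.019, 0.984, -0.176], [-0.002, -0.176, -0.984], [-1.0, -0.019, 0.006]]
ft_force: [0.2, 0.2, 0.0]
width: 0.0528
```

Run:
```python
from h import *
st();c=cam('wrist','w9.png')
print(proj(c,[.5616,-.0127,.102]))
plan([.5616,-.0127,.12],-12.84,n=2)
```

```text
clock 12.875
eef_pos [0.5566, -0.0166, 0.1397]
ee_rot [[-0.0194, 0.9843, -0.1756], [-0.0023, -0.1757, -0.9844], [-0.9998, -0.0187, 0.0057]]
ft_force [0.2423, 0.2447, 0.01]
width 0.0528
q [-0.0492, 0.417, 1.8152, -0.0041, 0.9288, 0.1299]
[263.8941715 199.6774364]
rows 2
[0.192, 0.047, -0.063, 0.026, 0.003, 0.009]
[0.193, 0.044, -0.063, 0.025, 0.004, 0.009]
```

View pics/w9.png

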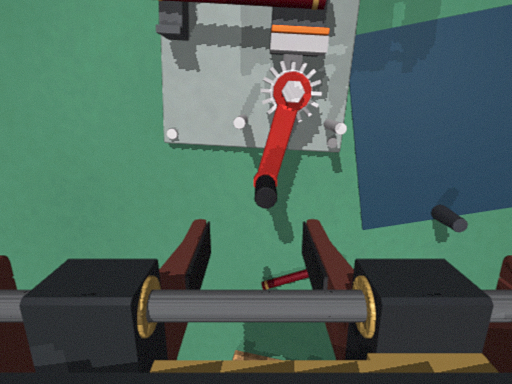

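apply_moves(plan=[[0.19,0.05,-0.06,0.025,0,0.01],[0.19,0.04,-0.06,0.025,0,0.01],[0,0,0,0,0,0]])

```text
clock: 13.3
eef_pos: [0.5602, -0.0118, 0.1167]
ee_rot: [[-0.002, 0.972, -0.233], [-0.007, -0.233, -0.972], [-1.0, -0.0, 0.007]]
ft_force: [-0.1, -0.2, -0.1]
width: 0.0524
```

Run:
```python
from h import *
st();c=cam('wrist','w10.png')
g=c['image'].max(2)[150:245,215:305]<55
n,l,ss,ce=cv2.connectedComponentsWithStats(g.astype(np.uint8))
print([(ss[i],(ce[i]+[215,150]).round(1)) for i in range(1,n) if ss[i,4]>100])
print(proj(c,[.5616,-.0127,.102]))
plan([.5616,-.0127,.054],-12.84,n=4)
```

```text
clock 13.3
eef_pos [0.5602, -0.0118, 0.1167]
ee_rot [[-0.002, 0.9724, -0.2334], [-0.0068, -0.2334, -0.9723], [-1.0, -0.0003, 0.0071]]
ft_force [-0.1278, -0.1589, -0.0949]
width 0.0524
q [-0.0384, 0.4472, 1.8334, -0.009, 0.8628, 0.2031]
[(array([ 35,  38,  24,  38, 764], dtype=int32), array([261.2, 207.1]))]
[259.80156595 217.36744967]
rows 4
[0.316, 0.007, 0.0, -0.003, 0.002, -0.0]
[0.316, 0.006, 0.001, -0.002, 0.002, -0.0]
[0.316, 0.007, 0.002, -0.003, 0.001, -0.0]
[0.315, 0.006, 0.001, -0.002, 0.002, -0.0]
```

View pics/w10.png

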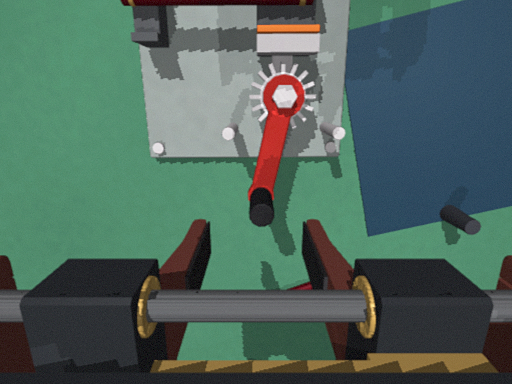

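The knob top shows at (261,214), within about 1 mm of the prediction and centred between the fingers.

apply_moves(plan=[[0.32,0.02,0,0,0,0],[0.32,0.02,0,0,0,0],[0.32,0,0,0,0,0],[0.28,0,0,0,0,0],[0,0,0,0,0,0]])

```text
clock: 13.98
eef_pos: [0.5619, -0.0124, 0.0499]
ee_rot: [[-0.003, 0.972, -0.234], [-0.007, -0.234, -0.972], [-1.0, -0.001, 0.007]]
ft_force: [-0.6, 0.3, -0.5]
width: 0.0525
```

apply_moves(plan=[[0,0,0,0,0,0],[0,0,0,0,0,0],[0,0,0,0,0,0],[0,0,0,0,0,0],[0,0,0,0,0,0]], claw=0, newtons=40)

```text
clock: 14.6
eef_pos: [0.563, -0.0124, 0.0511]
ee_rot: [[-0.0, 0.972, -0.234], [-0.007, -0.234, -0.972], [-1.0, 0.001, 0.007]]
ft_force: [1.8, 0.5, -4.5]
width: 0.0172
```

Run:
```python
from h import *
st();c=cam('wrist','w11.png')
```

```text
clock 14.6
eef_pos [0.563, -0.0124, 0.0511]
ee_rot [[-0.0003, 0.9722, -0.2341], [-0.0067, -0.2341, -0.9722], [-1.0, 0.0012, 0.0066]]
ft_force [1.8347, 0.5339, -4.5316]
width 0.0172
q [-0.0393, 0.5528, 1.8544, -0.01, 0.7345, 0.2044]
```

View pics/w11.png

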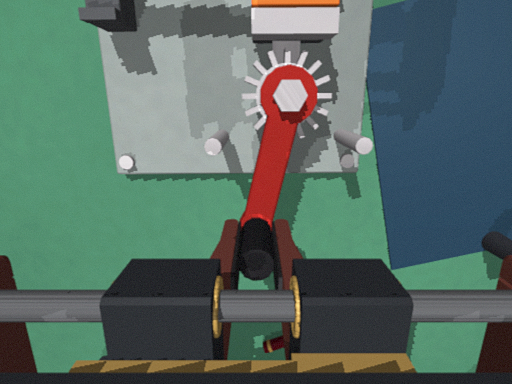

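The black knob at (257,250) is gripped, width 17 mm. I'll work out the arc rows next.

```bash
cat >> h.py <<'E'
B=np.array([.5974,.0606]);RAD=.0805;CA=np.radians(-12.84)
RC=np.array([[np.cos(CA),-np.sin(CA)],[np.sin(CA),np.cos(CA)]])
def knob(th): return B+RC@np.array([-RAD*np.sin(th),-RAD*np.cos(th)])
def ang(p): v=RC.T@(np.array(p[:2])-B); return np.arctan2(-v[0],-v[1]),np.hypot(*v)
def arc(ths,z=.0515,yaw=-13.5):
    s=readout.observe();p=np.array(s['eef_pos']);R=np.array(s['ee_rot']);th,r=ang(p)
    t=RC@np.array([-np.cos(th),np.sin(th)]);F=np.array(s['ft_force'])
    print('clock',s['clock'],'th %.3f r %.4f z %.4f'%(th,r,p[2]),'F tang %.2f rad %.2f z %.2f'%(F[:2]@t,F[:2]@(RC@[-np.sin(th),-np.cos(th)]),F[2]))
    rv=Ro.from_matrix(R.T@Rt(yaw)).as_rotvec()/np.radians(60); print('turn err',rv.round(3))
    for a in ths:
        q=np.r_[knob(a),z]; d=R.T@(q-p)/.05; print('%.2f'%a,d.round(3).tolist()); p=q
E
python3 - <<'E'
from h import *
arc([.1,-.05,-.2,-.35,-.5])
E
```

```text
clock 14.65 th 0.216 r 0.0807 z 0.0511 F tang -0.25 rad -0.99 z -1.64
turn err [-0.     0.006 -0.001]
0.10 [-0.007, 0.186, 0.023]
-0.05 [0.0, 0.241, 0.003]
-0.20 [0.0, 0.239, -0.033]
-0.35 [-0.0, 0.231, -0.068]
-0.50 [-0.0, 0.219, -0.102]
```

apply_moves(plan=[[0,0.19,0.02,0,0,0],[0,0.24,0,0,0,0],[0,0.24,-0.03,0,0,0],[0,0.23,-0.07,0,0,0],[0,0.22,-0.1,0,0,0]])

```text
clock: 15.28
eef_pos: [0.6184, -0.0184, 0.0511]
ee_rot: [[-0.009, 0.972, -0.234], [-0.007, -0.234, -0.972], [-1.0, -0.007, 0.009]]
ft_force: [-1.5, 2.2, 1.6]
width: 0.0177
```

Run:
```python
from h import *
arc([-.6])
```

```text
clock 15.275 th -0.484 r 0.0817 z 0.0511 F tang 0.92 rad -2.54 z 1.58
turn err [-0.001  0.009  0.007]
-0.60 [-0.011, 0.147, -0.119]
```

apply_moves(plan=[[-0.01,0.15,-0.12,0,0,0],[0,0,0,0,0,0]])

```text
clock: 15.52
eef_pos: [0.6295, -0.0145, 0.0511]
ee_rot: [[-0.007, 0.972, -0.234], [-0.008, -0.234, -0.972], [-1.0, -0.005, 0.01]]
ft_force: [0.7, 0.3, 1.4]
width: 0.0171
```

Run:
```python
from h import *
arc([-.45,-.3,-.15,0,.15,.3,.45,.6])
```

```text
clock 15.525 th -0.628 r 0.0817 z 0.0511 F tang -0.78 rad -0.02 z 1.43
turn err [-0.     0.009  0.005]
-0.45 [-0.005, -0.259, 0.131]
-0.30 [0.002, -0.223, 0.091]
-0.15 [0.002, -0.235, 0.057]
0.00 [0.001, -0.24, 0.021]
0.15 [0.001, -0.241, -0.015]
0.30 [0.001, -0.236, -0.051]
0.45 [0.0, -0.226, -0.086]
0.60 [-0.0, -0.21, -0.118]
```

apply_moves(plan=[[0,-0.24,0.14,0,0,0],[0,-0.23,0.1,0,0,0],[0,-0.24,0.06,0,0,0],[0,-0.24,0.02,0,0,0],[0,-0.24,-0.01,0,0,0]])

```text
clock: 16.15
eef_pos: [0.5706, -0.0158, 0.0512]
ee_rot: [[0.008, 0.972, -0.235], [-0.007, -0.235, -0.972], [-1.0, 0.009, 0.005]]
ft_force: [9.1, 2.3, -9.2]
width: 0.0172
```

Run:
```python
from h import *
arc([.15,.3,.45,.6])
```

```text
clock 16.15 th 0.113 r 0.0810 z 0.0512 F tang -7.85 rad -5.19 z -9.19
turn err [-0.001  0.005 -0.009]
0.15 [-0.006, -0.058, -0.016]
0.30 [-0.002, -0.236, -0.051]
0.45 [-0.003, -0.226, -0.085]
0.60 [-0.003, -0.21, -0.118]
```

apply_moves(plan=[[0,-0.24,-0.05,0,0,0],[0,-0.23,-0.08,0,0,0],[0,-0.21,-0.1,0,0,0],[0,-0.1,-0.06,0,0,0]])

```text
clock: 16.65
eef_pos: [0.5378, 0.0076, 0.0512]
ee_rot: [[0.02, 0.971, -0.237], [-0.006, -0.236, -0.972], [-1.0, 0.021, 0.001]]
ft_force: [9.8, -1.3, -11.1]
width: 0.0174
```

Run:
```python
from h import *
arc([.4,.2,0,-.2,-.4,-.6])
c=cam('wrist','w12.png')
```

```text
clock 16.65 th 0.620 r 0.0798 z 0.0512 F tang -7.47 rad -6.42 z -11.14
turn err [-0.003  0.001 -0.02 ]
0.40 [0.001, 0.303, 0.179]
0.20 [0.007, 0.308, 0.09]
0.00 [0.007, 0.32, 0.027]
-0.20 [0.007, 0.319, -0.037]
-0.40 [0.006, 0.306, -0.1]
-0.60 [0.006, 0.28, -0.158]
```

View pics/w12.png

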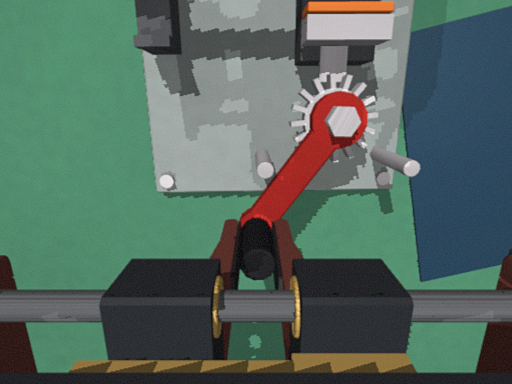

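Lever at +0.62; the jaw has advanced (its stem is visible above the ratchet). Back stroke.

apply_moves(plan=[[0.01,0.28,0.16,0,0,-0.01],[0.01,0.31,0.09,0,0,-0.01],[0.01,0.32,0.03,0,0,0],[0,0.32,-0.04,0,0,0],[0,0.31,-0.1,0,0,0]])

```text
clock: 17.32
eef_pos: [0.5996, -0.0204, 0.051]
ee_rot: [[-0.018, 0.972, -0.235], [-0.003, -0.235, -0.972], [-1.0, -0.017, 0.007]]
ft_force: [-7.8, -8.4, 6.1]
width: 0.0172
```

Run:
```python
from h import *
arc([-.5,-.6])
```

```text
clock 17.325 th -0.251 r 0.0810 z 0.0510 F tang 8.04 rad 8.19 z 6.11
turn err [-0.002  0.007  0.016]
-0.50 [-0.018, 0.367, -0.161]
-0.60 [-0.003, 0.136, -0.086]
```

apply_moves(plan=[[0,0.2,-0.09,0,0,0.01],[0,0.18,-0.09,0,0,0.01],[0,0.1,-0.07,0,0,0],[0,0,0,0,0,0]])

```text
clock: 17.82
eef_pos: [0.6176, -0.0186, 0.0511]
ee_rot: [[-0.011, 0.972, -0.236], [-0.011, -0.236, -0.972], [-1.0, -0.008, 0.014]]
ft_force: [-2.1, 0.8, 0.7]
width: 0.0172
```

Run:
```python
from h import *
arc([-.45,-.3,-.15,0,.15])
c=cam('top'); a=cv2.resize(c['image'][140:235,150:260],None,fx=6,fy=6,interpolation=cv2.INTER_CUBIC); cv2.imwrite('pics/t13.png',a)
```

```text
clock 17.825 th -0.474 r 0.0817 z 0.0511 F tang 1.86 rad -1.29 z 0.69
turn err [-0.003  0.013  0.008]
-0.45 [-0.008, -0.046, -0.003]
-0.30 [0.003, -0.223, 0.092]
-0.15 [0.003, -0.234, 0.057]
0.00 [0.002, -0.24, 0.021]
0.15 [0.002, -0.241, -0.015]
```

View pics/t13.png

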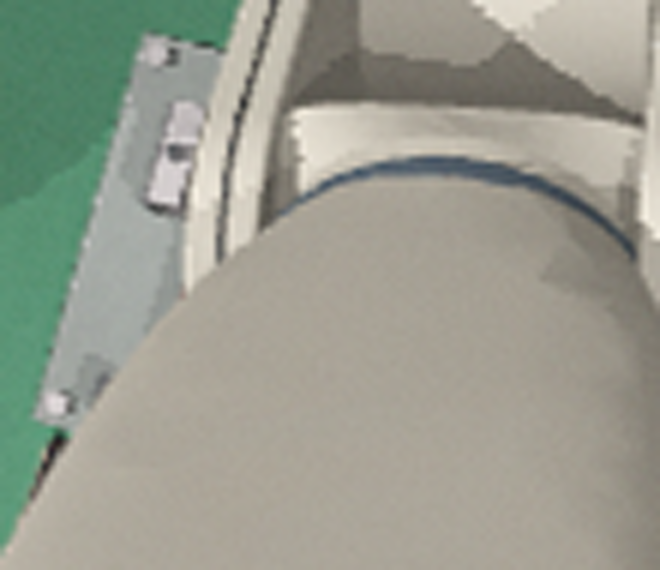

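The top view is blocked by the arm. I'll finish the back stroke.

apply_moves(plan=[[0,0.14,-0.09,0,0,0],[0,0.05,-0.05,0,0,0],[0,0,0,0,0,0]])

```text
clock: 18.25
eef_pos: [0.6269, -0.0156, 0.0512]
ee_rot: [[-0.012, 0.972, -0.237], [-0.012, -0.237, -0.972], [-1.0, -0.009, 0.015]]
ft_force: [-0.0, -0.7, -2.5]
width: 0.017
```

Run:
```python
from h import *
arc([-.45,-.3,-.15,0,.15,.3,.45])
```

```text
clock 18.25 th -0.594 r 0.0817 z 0.0512 F tang 0.25 rad 0.62 z -2.46
turn err [-0.003  0.014  0.009]
-0.45 [-0.003, -0.213, 0.099]
-0.30 [0.003, -0.223, 0.092]
-0.15 [0.003, -0.234, 0.057]
0.00 [0.003, -0.24, 0.022]
0.15 [0.002, -0.241, -0.015]
0.30 [0.001, -0.236, -0.05]
0.45 [0.001, -0.226, -0.085]
```

apply_moves(plan=[[0,-0.22,0.12,0,0,0],[0,-0.23,0.1,0,0,0],[0,-0.24,0.06,0,0,0],[0,-0.24,0.02,0,0,0]])

```text
clock: 18.75
eef_pos: [0.5786, -0.0185, 0.0513]
ee_rot: [[-0.004, 0.971, -0.238], [-0.011, -0.238, -0.971], [-1.0, -0.002, 0.011]]
ft_force: [8.1, 1.7, -10.2]
width: 0.0171
```

Run:
```python
from h import *
arc([0,.15,.3,.45])
c=cam('wrist','w14.png')
```

```text
clock 18.75 th 0.009 r 0.0813 z 0.0513 F tang -7.45 rad -3.51 z -10.23
turn err [-0.004  0.011  0.002]
0.00 [-0.005, 0.015, -0.016]
0.15 [0.0, -0.241, -0.014]
0.30 [-0.0, -0.236, -0.05]
0.45 [-0.001, -0.226, -0.085]
```

View pics/w14.png

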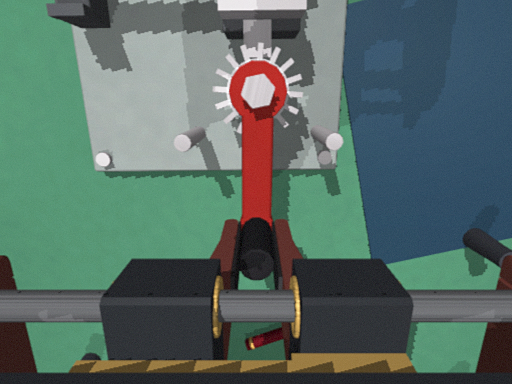

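apply_moves(plan=[[0,-0.24,-0.01,0,0,0],[0,-0.24,-0.05,0,0,0],[0,-0.23,-0.08,0,0,0]])

```text
clock: 19.18
eef_pos: [0.5464, -0.0017, 0.0512]
ee_rot: [[0.005, 0.971, -0.239], [-0.008, -0.239, -0.971], [-1.0, 0.007, 0.007]]
ft_force: [10.6, 3.0, -12.5]
width: 0.0173
```

Run:
```python
from h import *
arc([.45,.6])
```

```text
clock 19.175 th 0.462 r 0.0805 z 0.0512 F tang -6.32 rad -8.98 z -12.54
turn err [-0.005  0.007 -0.006]
0.45 [-0.005, 0.017, 0.008]
0.60 [-0.002, -0.211, -0.117]
```

apply_moves(plan=[[0,-0.22,-0.1,0,0,0],[0,-0.08,-0.04,0,0,0]])

```text
clock: 19.42
eef_pos: [0.5367, 0.009, 0.0514]
ee_rot: [[0.015, 0.971, -0.238], [-0.009, -0.238, -0.971], [-1.0, 0.017, 0.005]]
ft_force: [16.6, -16.0, -18.6]
width: 0.0171
```

Run:
```python
from h import *
arc([.4,.2,0,-.2,-.4,-.6])
c=cam('scene');a=cv2.resize(c['image'][160:235,250:350],None,fx=7,fy=7,interpolation=cv2.INTER_CUBIC); cv2.imwrite('pics/s15.png',a)
```

```text
clock 19.425 th 0.642 r 0.0797 z 0.0514 F tang -22.97 rad -2.23 z -18.58
turn err [-0.005  0.005 -0.016]
0.40 [0.004, 0.33, 0.201]
0.20 [0.006, 0.309, 0.09]
0.00 [0.006, 0.32, 0.027]
-0.20 [0.005, 0.319, -0.037]
-0.40 [0.005, 0.305, -0.1]
-0.60 [0.004, 0.28, -0.159]
```

View pics/s15.png

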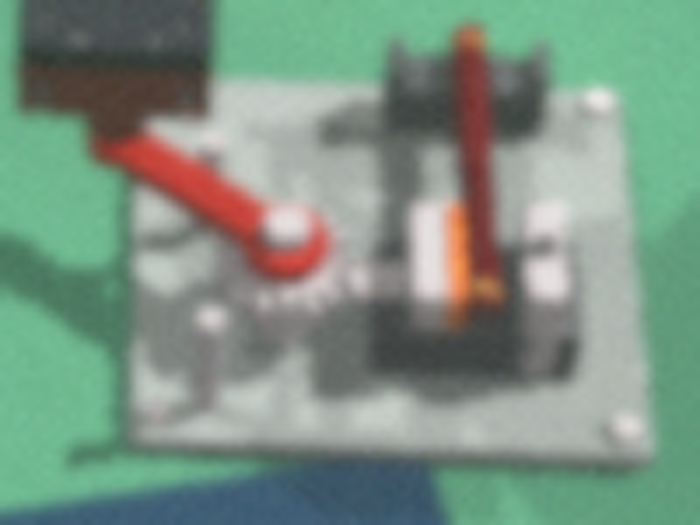

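Scene crop: the pad (468,260) has just reached the barrel (480,200) and a gap of about 6 mm to the fence remains. The 23 N reading was the lever's end stop at 0.64. Back stroke again.

apply_moves(plan=[[0.01,0.26,0.17,0,0,0],[0.01,0.28,0.09,0,0,0],[0,0.29,0.04,0,0,0],[0,0.3,-0.02,0,0,0],[0,0.28,-0.07,0,0,0]])

```text
clock: 20.1
eef_pos: [0.5914, -0.02, 0.0511]
ee_rot: [[-0.006, 0.972, -0.236], [-0.01, -0.236, -0.972], [-1.0, -0.003, 0.011]]
ft_force: [-2.8, -11.9, 1.8]
width: 0.0174
```

Run:
```python
from h import *
arc([-.4,-.5,-.6])
```

```text
clock 20.1 th -0.149 r 0.0809 z 0.0511 F tang 1.89 rad 12.09 z 1.82
turn err [-0.003  0.011  0.003]
-0.40 [-0.01, 0.384, -0.122]
-0.50 [-0.001, 0.144, -0.072]
-0.60 [-0.001, 0.136, -0.086]
```

```bash
echo 'B=B+RC@np.array([.0016,0]);RAD=.0808' >> h.py
python3 - <<'E'
from h import *
arc([-.3,-.45,-.55,-.62])
E
```

```text
clock 20.1 th -0.130 r 0.0806 z 0.0511 F tang 1.65 rad 12.13 z 1.82
turn err [-0.003  0.011  0.003]
-0.30 [-0.009, 0.268, -0.059]
-0.45 [-0.002, 0.224, -0.092]
-0.55 [-0.001, 0.141, -0.079]
-0.62 [-0.001, 0.093, -0.064]
```

apply_moves(plan=[[0,0.27,-0.05,0,0,0],[0,0.23,-0.08,0,0,0],[0,0.15,-0.07,0,0,0],[0,0.11,-0.07,0,0,0],[0,0,0,0,0,0]])

```text
clock: 20.72
eef_pos: [0.63, -0.0143, 0.0511]
ee_rot: [[-0.01, 0.971, -0.238], [-0.007, -0.238, -0.971], [-1.0, -0.008, 0.009]]
ft_force: [-0.0, 2.0, -0.9]
width: 0.0173
```

Run:
```python
from h import *
arc([-.45,-.3,-.15,0,.15,.3,.45,.6])
```

```text
clock 20.725 th -0.619 r 0.0807 z 0.0511 F tang -0.78 rad -1.89 z -0.94
turn err [-0.005  0.009  0.008]
-0.45 [-0.005, -0.231, 0.144]
-0.30 [0.003, -0.224, 0.092]
-0.15 [0.002, -0.235, 0.058]
0.00 [0.002, -0.241, 0.022]
0.15 [0.002, -0.242, -0.014]
0.30 [0.001, -0.237, -0.05]
0.45 [0.001, -0.227, -0.085]
0.60 [0.001, -0.212, -0.118]
```

apply_moves(plan=[[0,-0.23,0.14,0,0,0],[0,-0.23,0.09,0,0,0],[0,-0.24,0.06,0,0,0]])

```text
clock: 21.1
eef_pos: [0.5965, -0.0208, 0.0512]
ee_rot: [[0.002, 0.971, -0.238], [-0.008, -0.238, -0.971], [-1.0, 0.004, 0.007]]
ft_force: [6.9, 2.0, -7.3]
width: 0.0178
```

Run:
```python
from h import *
arc([0])
```

```text
clock 21.1 th -0.193 r 0.0811 z 0.0512 F tang -6.86 rad -2.20 z -7.25
turn err [-0.004  0.007 -0.004]
0.00 [-0.007, -0.311, 0.03]
```

apply_moves(plan=[[0,-0.24,0.02,0,0,0]])

```text
clock: 21.22
eef_pos: [0.5853, -0.0197, 0.0512]
ee_rot: [[0.006, 0.971, -0.238], [-0.008, -0.238, -0.971], [-1.0, 0.008, 0.007]]
ft_force: [7.8, -0.3, -5.8]
width: 0.017
```

Run:
```python
from h import *
arc([.1,.2])
```

```text
clock 21.225 th -0.055 r 0.0811 z 0.0512 F tang -7.78 rad -1.00 z -5.76
turn err [-0.004  0.006 -0.007]
0.10 [-0.008, -0.25, -0.007]
0.20 [-0.001, -0.16, -0.022]
```

apply_moves(plan=[[0,-0.2,0,0,0,0]])

```text
clock: 21.35
eef_pos: [0.5762, -0.0177, 0.0512]
ee_rot: [[0.009, 0.971, -0.238], [-0.008, -0.238, -0.971], [-1.0, 0.011, 0.006]]
ft_force: [9.5, 2.5, -7.7]
width: 0.0171
```

Run:
```python
from h import *
arc([.2])
c=cam('scene');a=cv2.resize(c['image'][160:235,250:350],None,fx=7,fy=7,interpolation=cv2.INTER_CUBIC); cv2.imwrite('pics/s16.png',a)
```

```text
clock 21.35 th 0.059 r 0.0812 z 0.0512 F tang -8.45 rad -5.09 z -7.74
turn err [-0.005  0.006 -0.01 ]
0.20 [-0.009, -0.225, -0.033]
```

View pics/s16.png

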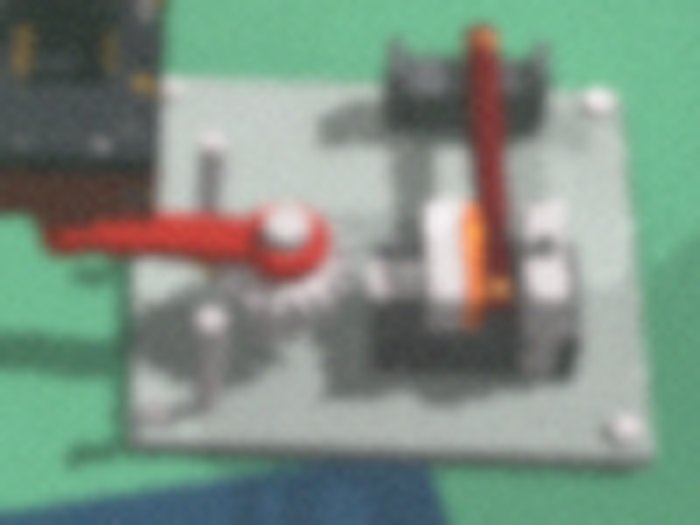

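The pad (485) is now pushing the barrel, and the remaining space to the fence (523) is about one barrel diameter, so the nip is close. Small steps from here.

apply_moves(plan=[[0,-0.15,-0.01,0,0,0]])

```text
clock: 21.52
eef_pos: [0.5691, -0.0153, 0.0512]
ee_rot: [[0.012, 0.971, -0.239], [-0.008, -0.239, -0.971], [-1.0, 0.013, 0.005]]
ft_force: [8.7, 4.8, -6.6]
width: 0.0174
```

Run:
```python
from h import *
arc([.2,.3])
```

```text
clock 21.525 th 0.153 r 0.0812 z 0.0512 F tang -6.31 rad -7.68 z -6.58
turn err [-0.005  0.005 -0.013]
0.20 [-0.007, -0.074, -0.02]
0.30 [-0.002, -0.157, -0.037]
```

apply_moves(plan=[[0,-0.15,-0.02,0,0,0]])

```text
clock: 21.65
eef_pos: [0.5631, -0.0126, 0.0512]
ee_rot: [[0.015, 0.971, -0.239], [-0.008, -0.239, -0.971], [-1.0, 0.017, 0.004]]
ft_force: [9.7, 2.8, -8.8]
width: 0.0174
```

Run:
```python
from h import *
arc([.3,.4])
```

```text
clock 21.65 th 0.233 r 0.0811 z 0.0512 F tang -7.50 rad -6.79 z -8.76
turn err [-0.006  0.004 -0.016]
0.30 [-0.008, -0.103, -0.033]
0.40 [-0.003, -0.153, -0.053]
```

apply_moves(plan=[[0,-0.16,-0.07,0,0,0]])

```text
clock: 21.78
eef_pos: [0.5563, -0.0083, 0.0511]
ee_rot: [[0.017, 0.971, -0.239], [-0.009, -0.239, -0.971], [-1.0, 0.018, 0.005]]
ft_force: [3.6, -7.2, -0.5]
width: 0.0171
```

Run:
```python
from h import *
arc([.4,.5])
```

```text
clock 21.775 th 0.332 r 0.0807 z 0.0511 F tang -6.90 rad 4.21 z -0.47
turn err [-0.005  0.005 -0.018]
0.40 [-0.01, -0.103, -0.036]
0.50 [-0.003, -0.147, -0.068]
```

apply_moves(plan=[[0,-0.15,-0.07,0,0,0]])

```text
clock: 21.9
eef_pos: [0.5501, -0.0042, 0.0511]
ee_rot: [[0.018, 0.971, -0.239], [-0.01, -0.239, -0.971], [-1.0, 0.02, 0.006]]
ft_force: [6.5, -3.4, -3.4]
width: 0.0174
```

Run:
```python
from h import *
arc([.5,.6])
```

```text
clock 21.9 th 0.425 r 0.0808 z 0.0511 F tang -7.23 rad -1.27 z -3.43
turn err [-0.005  0.006 -0.019]
0.50 [-0.01, -0.109, -0.053]
0.60 [-0.003, -0.139, -0.082]
```

apply_moves(plan=[[0,-0.15,-0.08,0,0,0]])

```text
clock: 22.02
eef_pos: [0.5445, 0.0005, 0.0512]
ee_rot: [[0.021, 0.971, -0.239], [-0.011, -0.238, -0.971], [-1.0, 0.023, 0.006]]
ft_force: [9.2, -3.4, -5.8]
width: 0.0174
```

Run:
```python
from h import *
arc([.6])
```

```text
clock 22.025 th 0.516 r 0.0809 z 0.0512 F tang -9.05 rad -3.67 z -5.80
turn err [-0.005  0.006 -0.022]
0.60 [-0.01, -0.116, -0.071]
```

apply_moves(plan=[[0,-0.11,-0.07,0,0,0]])

```text
clock: 22.15
eef_pos: [0.5407, 0.0043, 0.0512]
ee_rot: [[0.024, 0.971, -0.239], [-0.012, -0.238, -0.971], [-1.0, 0.026, 0.006]]
ft_force: [9.5, -5.4, -6.5]
width: 0.018
```

Run:
```python
from h import *
arc([.4,.2,0,-.2,-.4,-.6])
c=cam('scene');a=cv2.resize(c['image'][160:235,250:350],None,fx=7,fy=7,interpolation=cv2.INTER_CUBIC); cv2.imwrite('pics/s17.png',a)
```

```text
clock 22.15 th 0.581 r 0.0807 z 0.0512 F tang -10.52 rad -3.12 z -6.48
turn err [-0.005  0.006 -0.025]
0.40 [0.001, 0.26, 0.135]
0.20 [0.009, 0.31, 0.09]
0.00 [0.009, 0.321, 0.027]
-0.20 [0.008, 0.32, -0.038]
-0.40 [0.007, 0.307, -0.101]
-0.60 [0.006, 0.28, -0.159]
```

View pics/s17.png

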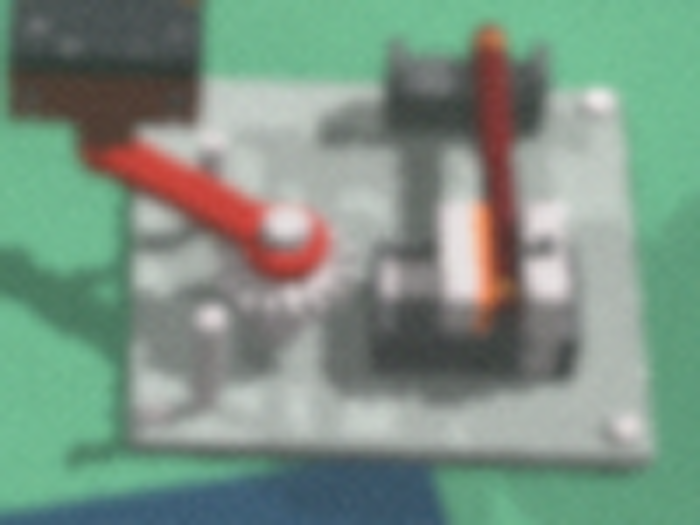

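The barrel now lies against the fence and the pull is rising (7.2, 9.1, 10.5 N against a free-running 7.1). One small step more, still short of the stop, to confirm it.

apply_moves(plan=[[0,-0.07,-0.05,0,0,0]])

```text
clock: 22.32
eef_pos: [0.5385, 0.0068, 0.0511]
ee_rot: [[0.026, 0.971, -0.238], [-0.013, -0.238, -0.971], [-1.0, 0.029, 0.007]]
ft_force: [8.2, -4.9, -6.4]
width: 0.0173
```

Run:
```python
from h import *
arc([.6])
```

```text
clock 22.325 th 0.623 r 0.0807 z 0.0511 F tang -9.09 rad -2.91 z -6.42
turn err [-0.005  0.007 -0.027]
0.60 [-0.006, 0.03, 0.023]
```

Run:
```python
from h import *
arc([.5,.35,.2,.08])
```

```text
clock 22.325 th 0.623 r 0.0807 z 0.0511 F tang -9.09 rad -2.91 z -6.42
turn err [-0.005  0.007 -0.027]
0.50 [-0.002, 0.169, 0.105]
0.35 [0.007, 0.222, 0.096]
0.20 [0.007, 0.234, 0.062]
0.08 [0.006, 0.192, 0.024]
```

apply_moves(plan=[[0,0.18,0.11,0,0,-0.01],[0,0.23,0.1,0,0,-0.01],[0,0.24,0.06,0,0,-0.01],[0,0.21,0.02,0,0,0],[0,0,0,0,0,0]])

```text
clock: 22.95
eef_pos: [0.5713, -0.0161, 0.0511]
ee_rot: [[-0.012, 0.971, -0.24], [-0.001, -0.24, -0.971], [-1.0, -0.011, 0.004]]
ft_force: [2.5, 4.2, -0.2]
width: 0.0171
```

Run:
```python
from h import *
arc([.1,.2,.3])
```

```text
clock 22.95 th 0.124 r 0.0812 z 0.0511 F tang -0.92 rad -4.84 z -0.24
turn err [-0.007  0.004  0.01 ]
0.10 [-0.008, 0.039, -0.005]
0.20 [0.002, -0.16, -0.021]
0.30 [0.002, -0.157, -0.037]
```

apply_moves(plan=[[0,-0.13,-0.04,0,0,0]])

```text
clock: 23.08
eef_pos: [0.565, -0.0132, 0.0511]
ee_rot: [[-0.011, 0.971, -0.24], [-0.002, -0.24, -0.971], [-1.0, -0.01, 0.005]]
ft_force: [-0.5, -3.1, -0.4]
width: 0.0173
```

Run:
```python
from h import *
arc([.3])
```

```text
clock 23.075 th 0.209 r 0.0810 z 0.0511 F tang -0.87 rad 2.97 z -0.43
turn err [-0.006  0.005  0.01 ]
0.30 [-0.007, -0.143, -0.038]
```

apply_moves(plan=[[0,-0.09,-0.03,0,0,0]])

```text
clock: 23.2
eef_pos: [0.5601, -0.0109, 0.0512]
ee_rot: [[-0.011, 0.971, -0.24], [-0.003, -0.24, -0.971], [-1.0, -0.01, 0.006]]
ft_force: [0.4, -1.2, -2.4]
width: 0.0172
```

Run:
```python
from h import *
arc([.3])
```

```text
clock 23.2 th 0.276 r 0.0811 z 0.0512 F tang -0.95 rad 0.84 z -2.41
turn err [-0.006  0.005  0.01 ]
0.30 [-0.007, -0.037, -0.015]
```

apply_moves(plan=[[0,-0.09,-0.03,0,0,0]])

```text
clock: 23.32
eef_pos: [0.5558, -0.0084, 0.0512]
ee_rot: [[-0.01, 0.971, -0.24], [-0.003, -0.24, -0.971], [-1.0, -0.009, 0.006]]
ft_force: [3.7, -2.6, -3.7]
width: 0.0174
```

Run:
```python
from h import *
arc([.4])
```

```text
clock 23.325 th 0.337 r 0.0811 z 0.0512 F tang -4.51 rad 0.29 z -3.74
turn err [-0.006  0.005  0.009]
0.40 [-0.006, -0.094, -0.04]
```

apply_moves(plan=[[0,-0.08,-0.03,0,0,0]])

```text
clock: 23.45
eef_pos: [0.5529, -0.0064, 0.0512]
ee_rot: [[-0.008, 0.971, -0.239], [-0.004, -0.239, -0.971], [-1.0, -0.007, 0.006]]
ft_force: [4.6, -5.8, -7.0]
width: 0.0173
```

Run:
```python
from h import *
arc([.4])
```

```text
clock 23.45 th 0.380 r 0.0810 z 0.0512 F tang -7.10 rad 2.12 z -7.03
turn err [-0.006  0.006  0.007]
0.40 [-0.006, -0.028, -0.015]
```

apply_moves(plan=[[0,-0.08,-0.04,0,0,0]])

```text
clock: 23.58
eef_pos: [0.55, -0.0042, 0.0512]
ee_rot: [[-0.007, 0.971, -0.238], [-0.006, -0.239, -0.971], [-1.0, -0.005, 0.007]]
ft_force: [3.8, -8.0, -5.6]
width: 0.0175
```

Run:
```python
from h import *
arc([.45])
```

```text
clock 23.575 th 0.426 r 0.0809 z 0.0512 F tang -7.81 rad 4.07 z -5.57
turn err [-0.005  0.007  0.005]
0.45 [-0.006, -0.035, -0.018]
```

apply_moves(plan=[[0,-0.08,-0.04,0,0,0]])

```text
clock: 23.7
eef_pos: [0.5472, -0.002, 0.0512]
ee_rot: [[-0.005, 0.971, -0.238], [-0.007, -0.238, -0.971], [-1.0, -0.003, 0.008]]
ft_force: [5.0, -6.7, -5.7]
width: 0.0174
```

Run:
```python
from h import *
arc([.45])
```

```text
clock 23.7 th 0.470 r 0.0810 z 0.0512 F tang -8.17 rad 1.93 z -5.74
turn err [-0.004  0.007  0.003]
0.45 [-0.006, 0.03, 0.011]
```

apply_moves(plan=[[0,-0.07,-0.04,0,0,0]])

```text
clock: 23.82
eef_pos: [0.5449, 0.0, 0.0512]
ee_rot: [[-0.003, 0.971, -0.237], [-0.008, -0.237, -0.971], [-1.0, -0.001, 0.009]]
ft_force: [4.6, -7.7, -6.1]
width: 0.0168
```

Run:
```python
from h import *
arc([.45])
c=cam('wrist','w18.png')
```

```text
clock 23.825 th 0.508 r 0.0810 z 0.0512 F tang -8.54 rad 2.68 z -6.14
turn err [-0.004  0.008  0.001]
0.45 [-0.006, 0.085, 0.039]
```

View pics/w18.png

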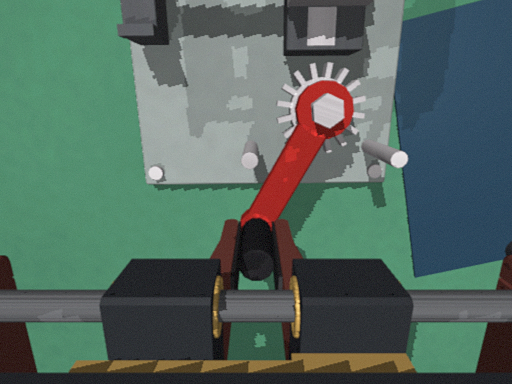

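Pull rises about 1.1 N per 0.1 rad (7.1, 7.8, 8.2, 8.5), so the barrel is nipped. I continue slowly towards 10.

apply_moves(plan=[[0,-0.07,-0.04,0,0,0]])

```text
clock: 24.0
eef_pos: [0.5424, 0.0023, 0.0512]
ee_rot: [[-0.001, 0.972, -0.237], [-0.009, -0.237, -0.971], [-1.0, 0.001, 0.009]]
ft_force: [5.5, -6.4, -4.5]
width: 0.0174
```

Run:
```python
from h import *
arc([.6])
```

```text
clock 24.0 th 0.549 r 0.0810 z 0.0512 F tang -8.38 rad 0.73 z -4.51
turn err [-0.003  0.009 -0.001]
0.60 [-0.007, -0.069, -0.047]
```

apply_moves(plan=[[0,-0.07,-0.05,0,0,0]])

```text
clock: 24.12
eef_pos: [0.5402, 0.0046, 0.0512]
ee_rot: [[-0.0, 0.972, -0.237], [-0.011, -0.237, -0.972], [-1.0, 0.002, 0.01]]
ft_force: [3.6, -7.8, -4.4]
width: 0.0171
```

Run:
```python
from h import *
arc([.6])
```

```text
clock 24.125 th 0.589 r 0.0809 z 0.0512 F tang -8.17 rad 2.72 z -4.40
turn err [-0.003  0.01  -0.002]
0.60 [-0.007, -0.014, -0.012]
```

The readings now hover around 8.2–8.5, which leaves the clamping force uncertain. I'll let go briefly and look at the spring from above.

apply_moves(plan=[[0,0,0,0,0,0],[0,0,0,0,0,0],[0,0,0,0,0,0],[0,0,0,0,0,0]], claw=0.6)

```text
clock: 24.62
eef_pos: [0.5383, 0.0053, 0.051]
ee_rot: [[-0.003, 0.972, -0.237], [-0.01, -0.237, -0.972], [-1.0, -0.001, 0.01]]
ft_force: [-0.4, 0.0, 0.1]
width: 0.0516
```

Run:
```python
from h import *
arc([.6]);s=readout.observe();print(s['ft_force'],s['width'])
p=s['eef_pos'];plan([p[0],p[1],.12],-13.5,n=2)
```

```text
clock 24.625 th 0.610 r 0.0819 z 0.0510 F tang 0.29 rad 0.26 z 0.09
turn err [-0.003  0.01   0.001]
0.60 [-0.01, 0.026, -0.008]
[-0.38839416  0.04003419  0.09299955] 0.05158888697329271
rows 2
[-0.69, -0.0, 0.007, -0.002, 0.005, 0.0]
[-0.69, -0.001, 0.004, -0.001, 0.005, 0.001]
```

apply_moves(plan=[[-0.6,0,0,0,0.005,0],[-0.7,0,0,0,0.005,0],[0,0.5,-0.7,0,0,0],[0,0.5,-0.7,0,0,0],[0,0,0,0,0,0]])

```text
clock: 25.25
eef_pos: [0.6037, 0.0635, 0.1179]
ee_rot: [[-0.003, 0.971, -0.238], [0.001, -0.238, -0.971], [-1.0, -0.003, -0.0]]
ft_force: [-0.5, -0.5, -0.3]
width: 0.0528
```

Run:
```python
from h import *
st();c=cam('wrist','w19.png')
import pickle;pickle.dump(c,open('w19.pkl','wb'))
```

```text
clock 25.25
eef_pos [0.6037, 0.0635, 0.1179]
ee_rot [[-0.003, 0.9714, -0.2375], [0.0012, -0.2375, -0.9714], [-1.0, -0.0032, -0.0004]]
ft_force [-0.4775, -0.4526, -0.316]
width 0.0528
q [0.0845, 0.505, 1.7262, 0.0018, 0.9133, 0.3233]
```

View pics/w19.png

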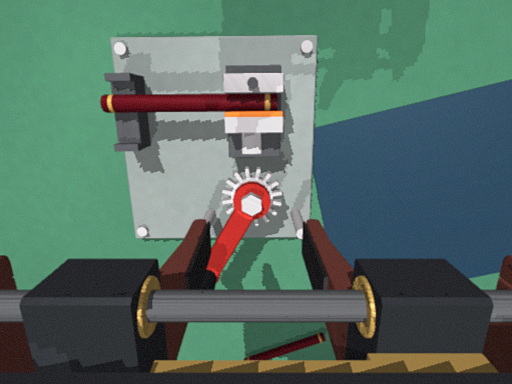

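The barrel lies against the fence, pad behind it at rows 108–117, all straight. I'll measure the edge positions against the open-pad pictures.

Run:
```python
from h import *
import pickle
c=pickle.load(open('w19.pkl','rb'));o=B-RC@np.array([.0016,0])-RC@np.array([0,-.075])
im=c['image'].astype(float)
# along clamp y at clamp x=0..15mm sample profile at z=.057
def prof(c,zs,x0s,ys):
    im=c['image'].astype(np.float32);out=[]
    for y in ys:
        v=[]
        for x in x0s:
            u=proj(c,[*(o+RC@[x,y]),zs]); v.append(cv2.getRectSubPix(im,(1,1),(float(u[0]),float(u[1])))[0,0])
        out.append(np.mean(v,0))
    return np.array(out)
ys=np.arange(-.05,.03,.001)
d=pickle.load(open('c0.pkl','rb'))['top']
P=prof(c,.056,np.arange(-.012,-.006,.001),ys)
for y,p in zip(ys,P): print(round(y*1000),p.round().astype(int).tolist(),end=' | ')
print()
Q=prof(d,.056,np.arange(-.012,.012,.002),ys)
print('TOP0')
for y,p in zip(ys,Q): print(round(y*1000),p.round().astype(int).tolist(),end=' | ')
```

```text
-50 [130, 130, 129] | -49 [105, 104, 103] | -48 [110, 112, 107] | -47 [112, 114, 108] | -46 [109, 111, 106] | -45 [106, 108, 102] | -44 [99, 101, 95] | -43 [100, 101, 95] | -42 [95, 96, 91] | -41 [92, 93, 88] | -40 [92, 93, 88] | -39 [87, 90, 84] | -38 [82, 83, 80] | -37 [98, 95, 93] | -36 [107, 103, 101] | -35 [106, 103, 100] | -34 [108, 104, 102] | -33 [108, 105, 102] | -32 [106, 102, 101] | -31 [84, 82, 81] | -30 [71, 70, 69] | -29 [70, 68, 66] | -28 [71, 68, 67] | -27 [69, 66, 66] | -26 [69, 66, 66] | -25 [68, 66, 65] | -24 [69, 66, 66] | -23 [71, 68, 67] | -22 [71, 68, 67] | -21 [69, 67, 67] | -20 [68, 65, 64] | -19 [86, 84, 83] | -18 [168, 166, 168] | -17 [212, 209, 214] | -16 [209, 207, 212] | -15 [209, 207, 211] | -14 [209, 206, 210] | -13 [213, 210, 215] | -12 [216, 214, 217] | -11 [217, 213, 218] | -10 [217, 214, 218] | -9 [218, 214, 219] | -8 [218, 214, 217] | -7 [215, 211, 218] | -6 [128, 167, 241] | -5 [59, 148, 251] | -4 [68, 156, 252] | -3 [67, 153, 254] | -2 [39, 96, 191] | -1 [10, 12, 49] | 0 [17, 7, 51] | 1 [21, 12, 70] | 2 [23, 14, 87] | 3 [35, 24, 107] | 4 [40, 29
[... 1435 characters left out ...]
73] | -6 [73, 71, 71] | -5 [72, 71, 71] | -4 [73, 71, 71] | -3 [73, 71, 71] | -2 [72, 71, 71] | -1 [72, 71, 71] | 0 [72, 71, 71] | 1 [72, 70, 70] | 2 [71, 70, 70] | 3 [71, 71, 70] | 4 [71, 71, 70] | 5 [73, 73, 73] | 6 [79, 78, 79] | 7 [87, 84, 87] | 8 [92, 90, 94] | 9 [93, 92, 97] | 10 [95, 94, 99] | 11 [108, 108, 113] | 12 [134, 134, 139] | 13 [163, 164, 169] | 14 [180, 180, 185] | 15 [185, 185, 191] | 16 [183, 183, 188] | 17 [179, 179, 184] | 18 [176, 176, 180] | 19 [175, 174, 178] | 20 [175, 174, 178] | 21 [176, 175, 179] | 22 [181, 181, 185] | 23 [190, 190, 195] | 24 [192, 192, 197] | 25 [182, 182, 187] | 26 [164, 164, 169] | 27 [150, 151, 153] | 28 [144, 146, 145] | 29 [145, 148, 145] |
```

```bash
python3 - <<'E'
from h import *
import pickle
B0=B-RC@np.array([.0016,0])
for f in ('w6','w19'):
    c=pickle.load(open(f+'.pkl','rb'));im=c['image']
    # warp plane z=.066 around the bolt to metric patch
    N=240;S=.00015
    g=np.arange(N)-N/2
    X,Y=np.meshgrid(g*S,g*S)
    P=np.stack([X,-Y],-1)@RC.T+B
    fpx=192/np.tan(np.radians(c['vertical_fov'])/2);W=np.concatenate([P,np.full(P.shape[:2]+(1,),.066)],-1)@np.array(c['R']).T+np.array(c['t'])
    mx=(fpx*W[...,0]/W[...,2]+c['cx']).astype(np.float32);my=(fpx*W[...,1]/W[...,2]+c['cy']).astype(np.float32)
    w=cv2.remap(im,mx,my,cv2.INTER_CUBIC);cv2.imwrite('pics/hex_%s.png'%f,cv2.resize(w,None,fx=2,fy=2))
    gch=w[...,1].astype(float); m=cv2.GaussianBlur(gch,(0,0),3)
    red=(w[...,2].astype(int)-w[...,1]>80)
    t=(m>110).astype(np.uint8)
    n,l,ss,ce=cv2.connectedComponentsWithStats(t)
    # component nearest centre
    cand=[(np.hypot(*(ce[i]-N/2)),i) for i in range(1,n) if 1000<ss[i,4]<20000]; i=min(cand)[1]
    cn=max(cv2.findContours((l==i).astype(np.uint8),cv2.RETR_EXTERNAL,cv2.CHAIN_APPROX_NONE)[0],key=len)[:,0]-ce[i]
    th=np.arctan2(-cn[:,1],cn[:,0]);r=np.hypot(*cn.T)
    k=np.argsort(th);th=th[k];r=r[k];tg=np.linspace(-np.pi,np.pi,721)[:-1];rr=np.interp(tg,th,r,period=2*np.pi)
    z=np.mean(rr*np.exp(-6j*tg));print(f,ss[i],ce[i],'corner phase ccw rad',(np.angle(z)*-1/6)%(np.pi/3),'amp',abs(z)/rr.mean(),[round(abs(np.mean(rr*np.exp(-1j*k*tg)))/rr.mean(),4) for k in (1,2,3,4,5,7)])
E
python3 -c "
import cv2,numpy as np
a=[cv2.imread('pics/hex_%s.png'%f)[100:380,100:380] for f in('w6','w19')];cv2.imwrite('pics/hex.png',np.hstack(a))"
```

```text
w6 [   54    59   117   114 10014] [111.99560615 117.16427002] corner phase ccw rad 1.025250376677633 amp 0.025222558315701263 [np.float64(0.0005), np.float64(0.0191), np.float64(0.011), np.float64(0.0067), np.float64(0.0014), np.float64(0.0012)]
w19 [   56    47   112   135 11284] [110.62265154 115.53358738] corner phase ccw rad 0.5130108063851412 amp 0.024058661425980794 [np.float64(0.0003), np.float64(0.0232), np.float64(0.009), np.float64(0.0011), np.float64(0.0037), np.float64(0.005)]
```

View pics/hex.png

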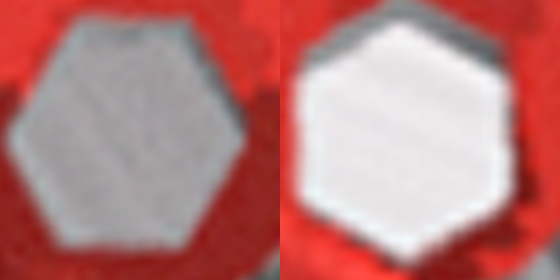

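The hex head of the bolt reads as about 2.57 rad turned from the start (jaw travel 25.7 mm). The fence face at about y = 11.8 mm puts the nip at about 2.38 rad, so the hold is around 15 N, at the loose edge. About 0.18 rad more brings it to about 30 N, so I go back to the knob.

Run:
```python
from h import *
plan([.540,.005,.118],-13.5,n=2)
```

```text
rows 2
[-0.003, -0.465, 0.707, -0.002, 0.0, 0.002]
[-0.004, -0.466, 0.707, -0.003, 0.0, 0.003]
```

apply_moves(plan=[[0,-0.5,0.71,0,0,0],[0,-0.48,0.71,0,0,0],[0,0,0,0,0,0]])

```text
clock: 25.68
eef_pos: [0.5314, 0.003, 0.1163]
ee_rot: [[-0.011, 0.971, -0.238], [0.0, -0.238, -0.971], [-1.0, -0.01, 0.002]]
ft_force: [0.7, 1.0, -0.6]
width: 0.0526
```

Run:
```python
from h import *
st();c=cam('wrist','w20.png');print(proj(c,[.540,.005,.102]))
plan([.540,.005,.051],-13.5,n=2)
```

```text
clock 25.675
eef_pos [0.5314, 0.003, 0.1163]
ee_rot [[-0.0105, 0.9713, -0.2376], [0.0004, -0.2376, -0.9714], [-0.9999, -0.0103, 0.0021]]
ft_force [0.6873, 0.9864, -0.5736]
width 0.0526
q [-0.017, 0.4152, 1.891, 0.0003, 0.846, 0.2228]
[269.40886829 211.53234545]
rows 2
[0.655, 0.07, -0.031, -0.002, 0.001, 0.004]
[0.656, 0.067, -0.03, -0.002, 0.0, 0.004]
```

View pics/w20.png

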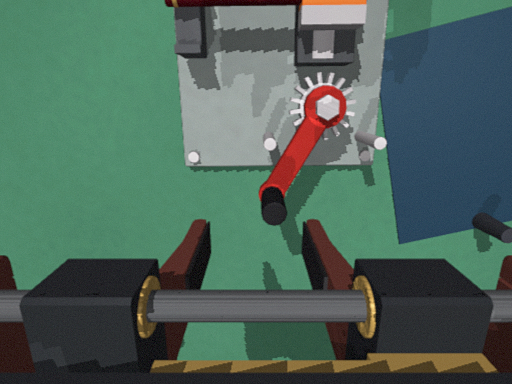

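The knob top is at (274,211), about 2 mm further along +x than predicted. Descend and regrip.

apply_moves(plan=[[0.3,0.1,-0.03,0,0,0],[0.4,0.07,-0.03,0,0,0],[0.4,0,0,0,0,0],[0.2,0,0,0,0,0],[0,0,0,0,0,0]])

```text
clock: 26.35
eef_pos: [0.5451, 0.0063, 0.0467]
ee_rot: [[-0.007, 0.972, -0.236], [0.001, -0.236, -0.972], [-1.0, -0.007, 0.001]]
ft_force: [0.2, 0.2, -0.1]
width: 0.0527
```

apply_moves(plan=[[0,0,0,0,0,0],[0,0,0,0,0,0],[0,0,0,0,0,0],[0,0,0,0,0,0],[0,0,0,0,0,0]], claw=0)

```text
clock: 26.98
eef_pos: [0.5463, 0.0065, 0.0481]
ee_rot: [[-0.004, 0.972, -0.235], [0.001, -0.235, -0.972], [-1.0, -0.005, 0.0]]
ft_force: [0.7, -0.2, -3.4]
width: 0.0175
```

Run:
```python
from h import *
arc([.5,.35,.2,.08])
```

```text
clock 26.975 th 0.551 r 0.0753 z 0.0481 F tang -0.62 rad -0.34 z -3.42
turn err [-0.002  0.     0.004]
0.50 [-0.068, 0.015, 0.136]
0.35 [-0.001, 0.222, 0.097]
0.20 [-0.001, 0.234, 0.063]
0.08 [-0.001, 0.192, 0.024]
```

The grip is 5 mm off centre along the pads and low. I'll regrip properly.

apply_moves(plan=[[0,0,0,0,0,0],[0,0,0,0,0,0],[-0.06,0,0.05,0,0,0],[0,0,0.06,0,0,0]], claw=0.4)

```text
clock: 27.48
eef_pos: [0.5455, 0.0009, 0.0518]
ee_rot: [[-0.004, 0.972, -0.235], [0.001, -0.235, -0.972], [-1.0, -0.004, 0.0]]
ft_force: [-0.1, 0.3, -0.8]
width: 0.0352
```

apply_moves(plan=[[0,0,0,0,0,0],[0,0,0,0,0,0],[0,0,0,0,0,0],[0,0,0,0,0,0]], claw=0)

```text
clock: 27.98
eef_pos: [0.5453, 0.0005, 0.0519]
ee_rot: [[-0.004, 0.972, -0.236], [0.001, -0.236, -0.972], [-1.0, -0.004, 0.0]]
ft_force: [-0.5, 0.0, -0.4]
width: 0.0176
```

Run:
```python
from h import *
arc([.4,.25,.1])
```

```text
clock 27.975 th 0.508 r 0.0803 z 0.0519 F tang 0.40 rad 0.29 z -0.41
turn err [-0.002  0.     0.003]
0.40 [0.007, 0.152, 0.084]
0.25 [-0.001, 0.231, 0.074]
0.10 [-0.001, 0.239, 0.039]
```

apply_moves(plan=[[0,0.16,0.08,0,0,0],[0,0.23,0.08,0,0,0],[0,0.24,0.04,0,0,0],[0,0.1,0,0,0,0],[0,0,0,0,0,0]])

```text
clock: 28.6
eef_pos: [0.5775, -0.017, 0.0519]
ee_rot: [[-0.01, 0.972, -0.236], [0.004, -0.236, -0.972], [-1.0, -0.011, -0.001]]
ft_force: [0.0, 1.7, 1.4]
width: 0.0175
```

Run:
```python
from h import *
arc([.1,.2,.3])
```

```text
clock 28.6 th 0.047 r 0.0802 z 0.0519 F tang 0.45 rad -1.68 z 1.40
turn err [-0.003 -0.001  0.01 ]
0.10 [0.009, -0.085, 0.008]
0.20 [0.002, -0.16, -0.022]
0.30 [0.002, -0.157, -0.038]
```

Forward to just before engagement, then in small steps with readings.

apply_moves(plan=[[0,-0.12,0,0,0,0],[0,-0.12,-0.02,0,0,0]])

```text
clock: 28.85
eef_pos: [0.5671, -0.0133, 0.0519]
ee_rot: [[-0.007, 0.972, -0.236], [0.004, -0.236, -0.972], [-1.0, -0.008, -0.002]]
ft_force: [1.6, -0.2, -1.1]
width: 0.0171
```

Run:
```python
from h import *
arc([.3])
```

```text
clock 28.85 th 0.185 r 0.0801 z 0.0519 F tang -1.51 rad -0.49 z -1.08
turn err [-0.003 -0.002  0.008]
0.30 [0.01, -0.183, -0.029]
```

apply_moves(plan=[[0,-0.09,-0.03,0,0,0]])

```text
clock: 28.98
eef_pos: [0.5625, -0.011, 0.0519]
ee_rot: [[-0.007, 0.972, -0.236], [0.003, -0.236, -0.972], [-1.0, -0.008, -0.001]]
ft_force: [0.4, -3.2, 0.2]
width: 0.0174
```

Run:
```python
from h import *
arc([.3])
```

```text
clock 28.975 th 0.249 r 0.0801 z 0.0519 F tang -1.80 rad 2.64 z 0.22
turn err [-0.002 -0.001  0.008]
0.30 [0.01, -0.083, -0.007]
```

apply_moves(plan=[[0,-0.09,-0.03,0,0,0]])

```text
clock: 29.1
eef_pos: [0.5587, -0.009, 0.052]
ee_rot: [[-0.006, 0.972, -0.236], [0.002, -0.236, -0.972], [-1.0, -0.006, -0.001]]
ft_force: [4.8, -5.7, -6.1]
width: 0.0175
```

Run:
```python
from h import *
arc([.3])
```

```text
clock 29.1 th 0.303 r 0.0801 z 0.0520 F tang -7.07 rad 2.53 z -6.06
turn err [-0.002 -0.001  0.006]
0.30 [0.01, 0.001, 0.015]
```

apply_moves(plan=[[0,-0.09,-0.04,0,0,0]])

```text
clock: 29.22
eef_pos: [0.5552, -0.0067, 0.052]
ee_rot: [[-0.005, 0.972, -0.235], [0.001, -0.235, -0.972], [-1.0, -0.005, 0.0]]
ft_force: [3.3, -6.7, -4.4]
width: 0.0174
```

Run:
```python
from h import *
arc([.3])
```

```text
clock 29.225 th 0.355 r 0.0800 z 0.0520 F tang -6.43 rad 3.77 z -4.40
turn err [-0.002  0.     0.004]
0.30 [0.01, 0.079, 0.042]
```

apply_moves(plan=[[0,-0.09,-0.04,0,0,0]])

```text
clock: 29.35
eef_pos: [0.5518, -0.0045, 0.052]
ee_rot: [[-0.003, 0.972, -0.235], [-0.001, -0.235, -0.972], [-1.0, -0.003, 0.001]]
ft_force: [5.0, -5.3, -4.6]
width: 0.0171
```

Run:
```python
from h import *
arc([.45])
```

```text
clock 29.35 th 0.406 r 0.0801 z 0.0520 F tang -7.11 rad 1.34 z -4.64
turn err [-0.001  0.001  0.003]
0.45 [0.01, -0.071, -0.016]
```

apply_moves(plan=[[0,-0.09,-0.04,0,0,0]])

```text
clock: 29.48
eef_pos: [0.5486, -0.0022, 0.052]
ee_rot: [[-0.001, 0.972, -0.234], [-0.002, -0.234, -0.972], [-1.0, -0.0, 0.002]]
ft_force: [5.5, -5.0, -6.2]
width: 0.0173
```

Run:
```python
from h import *
arc([.45])
```

```text
clock 29.475 th 0.454 r 0.0802 z 0.0520 F tang -7.41 rad 0.45 z -6.24
turn err [-0.001  0.002  0.   ]
0.45 [0.01, 0.001, 0.014]
```

Readings of small steps may be partly "standing still" readings. I check the bolt's hex directly.

```bash
cat >> h.py <<'E'
def hexv(c,name,dz=.066):
    im=c['image'];N=240;S=.00015;g=np.arange(N)-N/2
    X,Y=np.meshgrid(g*S,g*S);P=np.stack([X,-Y],-1)@RC.T+B-RC@np.array([.001,0])
    fpx=192/np.tan(np.radians(c['vertical_fov'])/2);W=np.concatenate([P,np.full(P.shape[:2]+(1,),dz)],-1)@np.array(c['R']).T+np.array(c['t'])
    mx=(fpx*W[...,0]/W[...,2]+c['cx']).astype(np.float32);my=(fpx*W[...,1]/W[...,2]+c['cy']).astype(np.float32)
    w=cv2.remap(im,mx,my,cv2.INTER_CUBIC);cv2.imwrite('pics/'+name,cv2.resize(w,None,fx=2.5,fy=2.5,interpolation=cv2.INTER_CUBIC))
E
python3 - <<'E'
from h import *
c=cam('wrist','w21.png');hexv(c,'hex21.png');arc([.45])
E
```

```text
clock 29.525 th 0.461 r 0.0802 z 0.0520 F tang -6.63 rad -0.12 z -3.82
turn err [-0.001  0.002  0.001]
0.45 [0.01, 0.01, 0.018]
```

View pics/hex21.png

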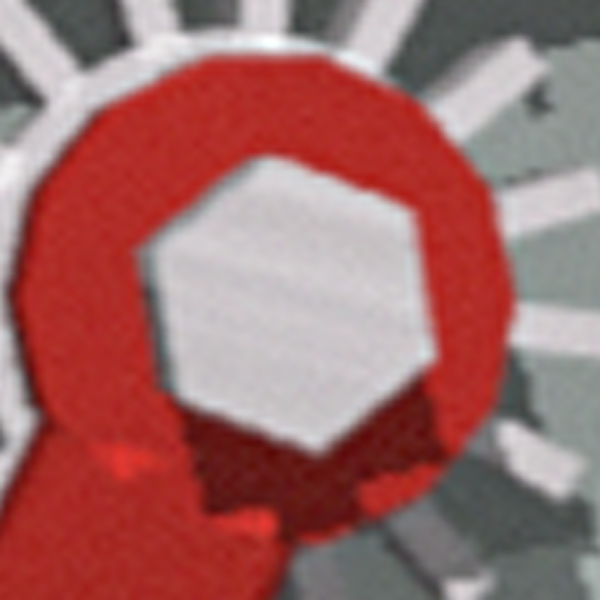

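Run:
```python
from h import *
import pickle
c=pickle.load(open('w19.pkl','rb'))
p19=np.array([.6037,.0635,.1179]);R19=np.array([[-.003,.9714,-.2375],[.0012,-.2375,-.9714],[-1,-.0032,-.0004]])
Rc=np.array(c['R'])@R19; tc=np.array(c['R'])@p19+np.array(c['t'])  # cam = Rc*tool + tc
poses={'w11':([.563,-.0124,.0511],[[-0.0003,0.9722,-0.2341],[-0.0067,-0.2341,-0.9722],[-1.0,0.0012,0.0066]]),
'w12':([0.5378,0.0076,0.0512],[[0.02,0.971,-0.237],[-0.006,-0.236,-0.972],[-1.0,0.021,0.001]]),
'w14':([0.5786,-0.0185,0.0513],[[-0.004,0.971,-0.238],[-0.011,-0.238,-0.971],[-1.0,-0.002,0.011]]),
'w18':([0.5449,0.0,0.0512],[[-0.003,0.971,-0.237],[-0.008,-0.237,-0.971],[-1.0,-0.001,0.009]]),
'w20':([0.5314,0.003,0.1163],[[-0.0105,0.9713,-0.2376],[0.0004,-0.2376,-0.9714],[-0.9999,-0.0103,0.0021]]),
'w21':([0.5484,-.0020,0.052],[[-0.001,0.972,-0.234],[-0.002,-0.234,-0.972],[-1.0,0,0.002]])}
out=[]
for k,(p,R) in poses.items():
    R=np.array(R);p=np.array(p);d=dict(c);d['image']=cv2.imread('pics/%s.png'%k);d['R']=Rc@R.T;d['t']=tc-Rc@R.T@p
    hexv(d,'hx.png');im=cv2.imread('pics/hx.png')[100:500,100:500];im=cv2.resize(im,(260,260));cv2.putText(im,k,(5,20),0,.6,(255,255,0),2);out.append(im)
cv2.imwrite('pics/hexall.png',np.vstack([np.hstack(out[:3]),np.hstack(out[3:])]))
```

```text
(no output)
```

View pics/hexall.png

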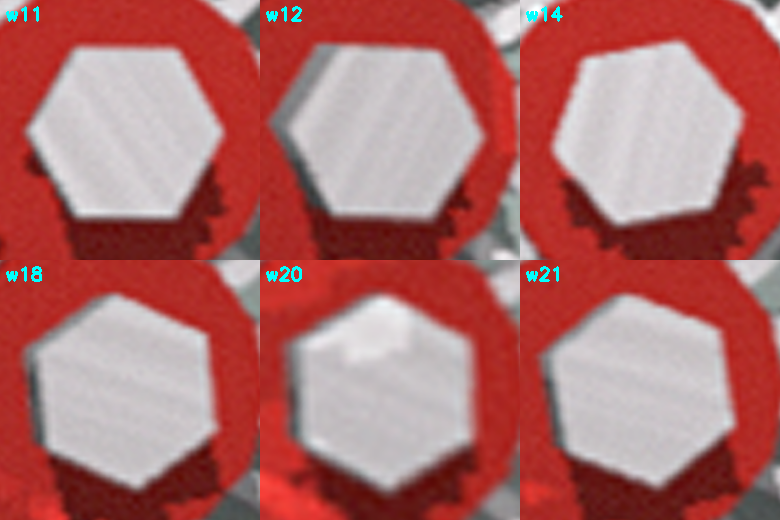

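The hex sequence shows the bolt was dragged back about 0.3 rad in my last, fast back stroke. I'll finish this stroke, then go back slowly and watch whether the bolt stays.

apply_moves(plan=[[0,-0.14,-0.05,0,0,0]])

```text
clock: 29.65
eef_pos: [0.5439, 0.0017, 0.052]
ee_rot: [[0.003, 0.972, -0.235], [-0.002, -0.235, -0.972], [-1.0, 0.003, 0.001]]
ft_force: [10.2, -1.4, -9.8]
width: 0.0171
```

Run:
```python
from h import *
arc([.6])
```

```text
clock 29.65 th 0.531 r 0.0803 z 0.0520 F tang -8.38 rad -5.92 z -9.76
turn err [-0.001  0.001 -0.003]
0.60 [0.011, -0.1, -0.051]
```

apply_moves(plan=[[0,-0.13,-0.06,0,0,0]])

```text
clock: 29.78
eef_pos: [0.54, 0.0058, 0.052]
ee_rot: [[0.007, 0.972, -0.235], [-0.003, -0.235, -0.972], [-1.0, 0.007, 0.001]]
ft_force: [8.7, -4.6, -9.0]
width: 0.0173
```

Run:
```python
from h import *
arc([.6,.55,.5])
c=cam('wrist','w22.png');hexv(c,'hex22.png');arc([.6])
```

```text
clock 29.775 th 0.601 r 0.0803 z 0.0520 F tang -9.28 rad -3.33 z -8.98
turn err [-0.001  0.001 -0.007]
0.60 [0.011, -0.004, 0.01]
0.55 [0.001, 0.068, 0.043]
0.50 [0.001, 0.07, 0.04]
clock 29.825 th 0.610 r 0.0803 z 0.0520 F tang -7.17 rad -4.61 z -7.41
turn err [-0.001  0.001 -0.007]
0.60 [0.01, 0.007, 0.018]
```

View pics/hex22.png

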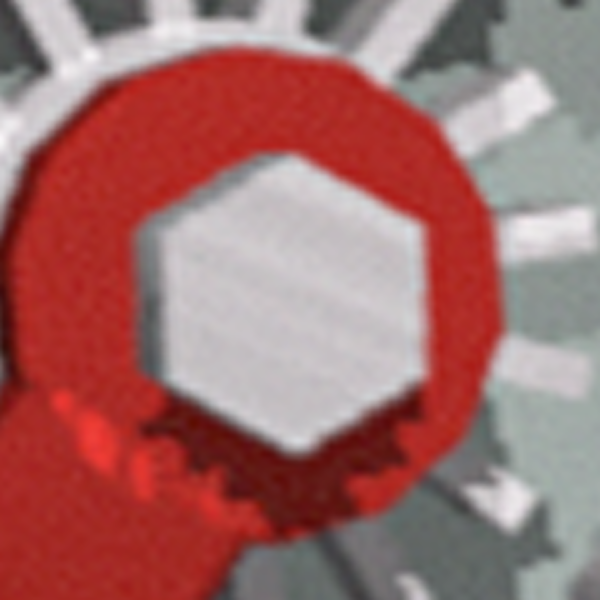

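apply_moves(plan=[[0,0.05,0.04,0,0,0],[0,0.06,0.04,0,0,0],[0,0.06,0.04,0,0,0]])

```text
clock: 30.2
eef_pos: [0.5462, -0.0004, 0.0519]
ee_rot: [[0.006, 0.972, -0.235], [-0.001, -0.235, -0.972], [-1.0, 0.006, -0.001]]
ft_force: [2.4, 5.1, -2.0]
width: 0.0173
```

Run:
```python
from h import *
arc([.5,.4]);c=cam('wrist','w23.png');hexv(c,'hex23.png')
```

```text
clock 30.2 th 0.492 r 0.0804 z 0.0519 F tang 1.50 rad -5.45 z -2.02
turn err [-0.001 -0.001 -0.006]
0.50 [0.008, -0.015, 0.002]
0.40 [0.001, 0.146, 0.068]
```

apply_moves(plan=[[0,0.07,0.04,0,0,0],[0,0.07,0.04,0,0,0],[0,0.07,0.03,0,0,0]])

```text
clock: 30.62
eef_pos: [0.5535, -0.006, 0.0518]
ee_rot: [[0.002, 0.972, -0.236], [0.003, -0.236, -0.972], [-1.0, 0.001, -0.003]]
ft_force: [-0.6, 6.7, 2.6]
width: 0.0176
```

Run:
```python
from h import *
arc([.4,.3]);c=cam('wrist','w24.png');hexv(c,'hex24.png')
a=[cv2.resize(cv2.imread('pics/hex%d.png'%i)[100:500,100:500],(380,380)) for i in (23,24)];cv2.imwrite('pics/hexb.png',np.hstack(a))
```

```text
clock 30.625 th 0.377 r 0.0803 z 0.0518 F tang 4.27 rad -5.20 z 2.64
turn err [-0.003 -0.003 -0.001]
0.40 [0.007, -0.037, -0.005]
0.30 [0.0, 0.153, 0.053]
```

View pics/hexb.png

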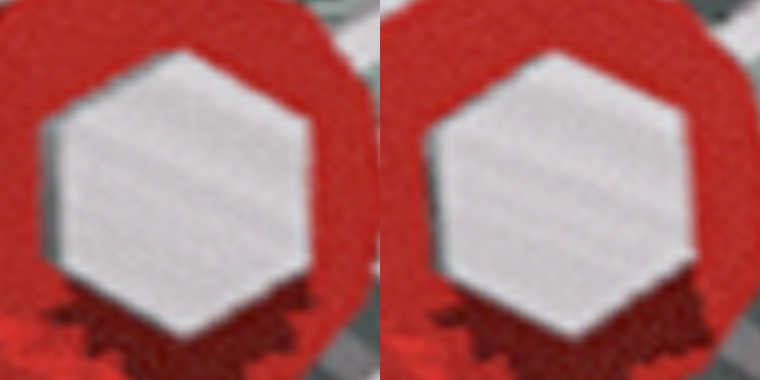

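The bolt starts to be dragged back on the return once loaded (about 3° here). A short stroke can't gain, so I'll take one full back stroke and then one long forward stroke, stopping when pull and hex agree (target bolt angle about 2.77 rad).

Run:
```python
from h import *
arc([.25,.1,-.05,-.2,-.35,-.5,-.6])
```

```text
clock 30.675 th 0.374 r 0.0804 z 0.0518 F tang 3.82 rad -5.13 z 1.61
turn err [-0.003 -0.003 -0.001]
0.25 [0.007, 0.188, 0.067]
0.10 [0.0, 0.239, 0.039]
-0.05 [0.0, 0.242, 0.003]
-0.20 [0.0, 0.24, -0.034]
-0.35 [0.001, 0.232, -0.069]
-0.50 [0.001, 0.219, -0.103]
-0.60 [0.0, 0.136, -0.086]
```

apply_moves(plan=[[0,0.19,0.07,0,0,0],[0,0.24,0.04,0,0,0],[0,0.24,0,0,0,0],[0,0.24,-0.03,0,0,0],[0,0.23,-0.07,0,0,0]])

```text
clock: 31.3
eef_pos: [0.5994, -0.0196, 0.0518]
ee_rot: [[-0.018, 0.972, -0.235], [0.004, -0.235, -0.972], [-1.0, -0.019, 0.001]]
ft_force: [-8.3, -3.9, 6.0]
width: 0.0177
```

Run:
```python
from h import *
arc([-.35,-.5,-.6])
c=cam('wrist','w25.png');hexv(c,'hex25.png')
```

```text
clock 31.3 th -0.230 r 0.0798 z 0.0518 F tang 8.30 rad 3.84 z 6.03
turn err [-0.001  0.001  0.018]
-0.35 [0.002, 0.19, -0.039]
-0.50 [-0.004, 0.219, -0.103]
-0.60 [-0.003, 0.137, -0.086]
```

View pics/hex25.png

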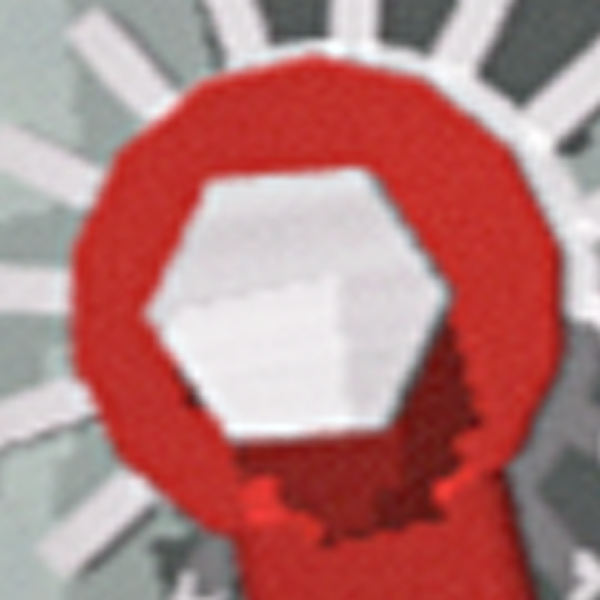

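Run:
```python
from h import *
c=cam('scene');a=cv2.resize(c['image'][160:235,250:350],None,fx=7,fy=7,interpolation=cv2.INTER_CUBIC); cv2.imwrite('pics/s26.png',a)
```

```text
(no output)
```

View pics/s26.png

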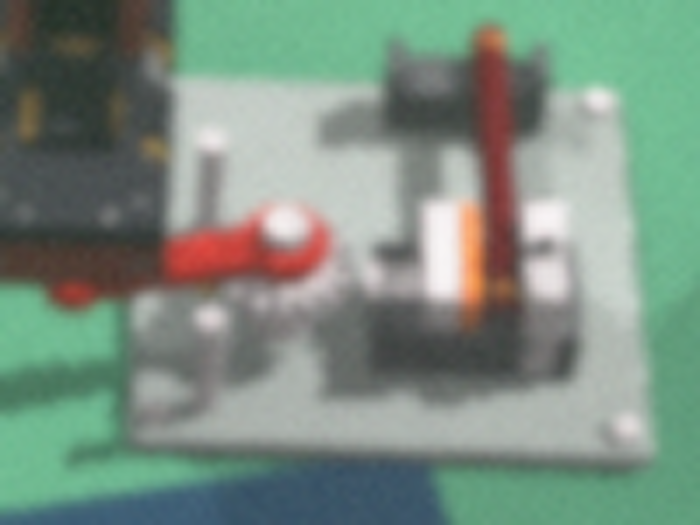

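View pics/w25.png

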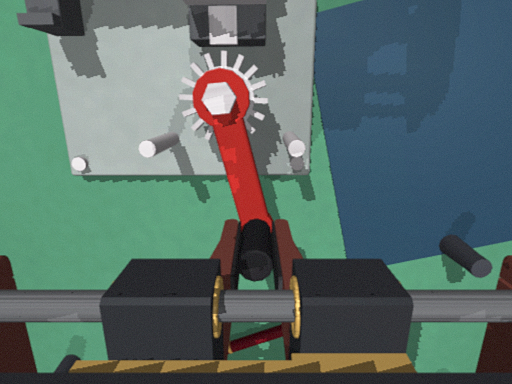

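The scene confirms it: the pad has backed off the barrel. The ratchet clicked properly only in my fastest back stroke and dragged the bolt in the slower ones, so I try a quick return from here.

apply_moves(plan=[[0,0.5,-0.18,0,0,0]])

```text
clock: 31.52
eef_pos: [0.6249, -0.0162, 0.0517]
ee_rot: [[-0.02, 0.971, -0.237], [0.005, -0.237, -0.972], [-1.0, -0.021, -0.0]]
ft_force: [-9.8, 22.0, 4.5]
width: 0.0175
```

Run:
```python
from h import *
arc([-.5]);
c=cam('wrist','w27.png');hexv(c,'hex27.png');arc([-.6])
```

```text
clock 31.525 th -0.551 r 0.0807 z 0.0517 F tang 2.24 rad -24.01 z 4.50
turn err [-0.003 -0.     0.02 ]
-0.50 [0.006, -0.069, 0.043]
clock 31.575 th -0.593 r 0.0802 z 0.0517 F tang 1.21 rad -11.46 z 6.68
turn err [-0.003 -0.003  0.019]
-0.60 [0.004, 0.016, 0.004]
```

View pics/hex27.png

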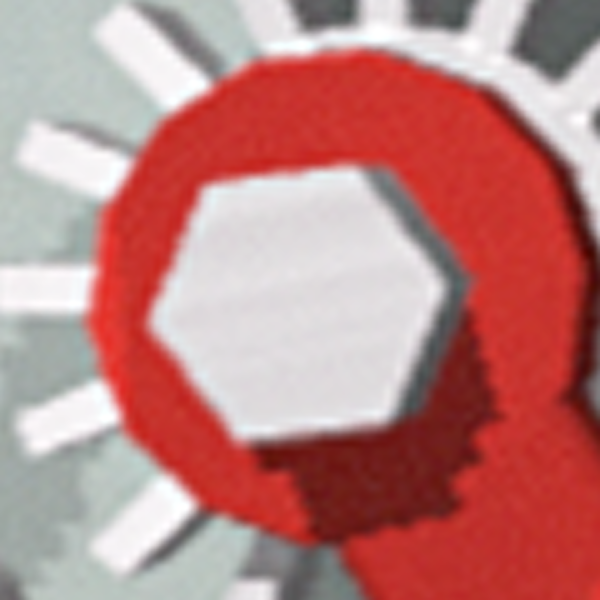

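It clicked: the hex moved only 2.6° while the lever went back 0.36 rad, at about 2 N. Now the long forward stroke, from a bolt angle of about 1.94.

apply_moves(plan=[[0,-0.23,0.13,0,0,0.005],[0,-0.23,0.09,0,0,0.005],[0,-0.24,0.06,0,0,0],[0,-0.24,0.02,0,0,0]])

```text
clock: 32.08
eef_pos: [0.5823, -0.0181, 0.052]
ee_rot: [[0.004, 0.972, -0.237], [0.004, -0.237, -0.972], [-1.0, 0.003, -0.005]]
ft_force: [8.2, 2.8, -6.9]
width: 0.0171
```

Run:
```python
from h import *
arc([.1,.2]);
c=cam('wrist','w28.png');hexv(c,'hex28.png');arc([.1,.25,.4])
```

```text
clock 32.075 th -0.014 r 0.0801 z 0.0520 F tang -7.41 rad -4.47 z -6.93
turn err [-0.003 -0.005 -0.003]
0.10 [0.01, -0.184, 0.008]
0.20 [-0.0, -0.16, -0.022]
clock 32.125 th 0.008 r 0.0802 z 0.0519 F tang -3.85 rad -4.46 z -1.42
turn err [-0.003 -0.005 -0.001]
0.10 [0.008, -0.149, 0.007]
0.25 [-0.0, -0.239, -0.039]
0.40 [0.0, -0.231, -0.074]
```

View pics/hex28.png

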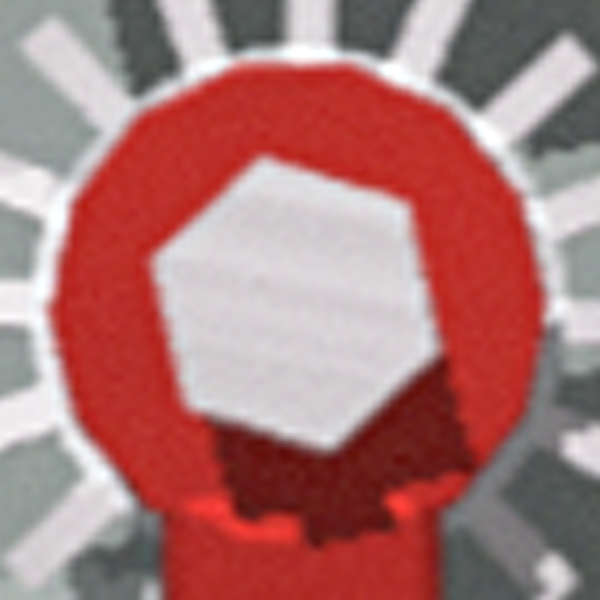

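Bolt now at about 2.39 rad with the lever at 0.01 and 7.4 N, just at the nip. I continue in 0.1 rad rows and read each.

apply_moves(plan=[[0,-0.19,-0.01,0,0,0]])

```text
clock: 32.25
eef_pos: [0.5729, -0.0155, 0.052]
ee_rot: [[0.006, 0.972, -0.237], [0.004, -0.237, -0.972], [-1.0, 0.005, -0.005]]
ft_force: [8.6, 1.4, -7.2]
width: 0.0172
```

Run:
```python
from h import *
arc([.2])
```

```text
clock 32.25 th 0.107 r 0.0801 z 0.0520 F tang -7.73 rad -4.13 z -7.20
turn err [-0.003 -0.005 -0.005]
0.20 [0.01, -0.15, -0.007]
```

apply_moves(plan=[[0,-0.19,-0.03,0,0,0]])

```text
clock: 32.38
eef_pos: [0.5653, -0.0124, 0.052]
ee_rot: [[0.01, 0.971, -0.237], [0.003, -0.237, -0.972], [-1.0, 0.009, -0.006]]
ft_force: [9.6, -0.6, -10.0]
width: 0.017
```

Run:
```python
from h import *
arc([.3])
```

```text
clock 32.375 th 0.209 r 0.0801 z 0.0520 F tang -8.99 rad -3.50 z -9.99
turn err [-0.003 -0.005 -0.009]
0.30 [0.009, -0.146, -0.021]
```

apply_moves(plan=[[0,-0.18,-0.05,0,0,0]])

```text
clock: 32.5
eef_pos: [0.5586, -0.0088, 0.052]
ee_rot: [[0.014, 0.971, -0.237], [0.002, -0.237, -0.972], [-1.0, 0.013, -0.005]]
ft_force: [10.5, -4.2, -9.8]
width: 0.0174
```

Run:
```python
from h import *
arc([.4])
```

```text
clock 32.5 th 0.306 r 0.0800 z 0.0520 F tang -11.18 rad -1.66 z -9.81
turn err [-0.003 -0.005 -0.013]
0.40 [0.009, -0.149, -0.035]
```

apply_moves(plan=[[0,-0.11,-0.04,0,0,0]])

```text
clock: 32.62
eef_pos: [0.5549, -0.0065, 0.052]
ee_rot: [[0.018, 0.971, -0.237], [0.001, -0.237, -0.972], [-1.0, 0.017, -0.005]]
ft_force: [10.3, -4.1, -9.4]
width: 0.0176
```

Run:
```python
from h import *
arc([.4]);c=cam('wrist','w29.png');hexv(c,'hex29.png');arc([.4])
```

```text
clock 32.625 th 0.359 r 0.0800 z 0.0520 F tang -10.89 rad -2.28 z -9.39
turn err [-0.003 -0.005 -0.016]
0.40 [0.01, -0.067, -0.008]
clock 32.675 th 0.366 r 0.0800 z 0.0520 F tang -8.94 rad -3.92 z -7.71
turn err [-0.003 -0.005 -0.016]
0.40 [0.009, -0.057, -0.005]
```

View pics/hex29.png

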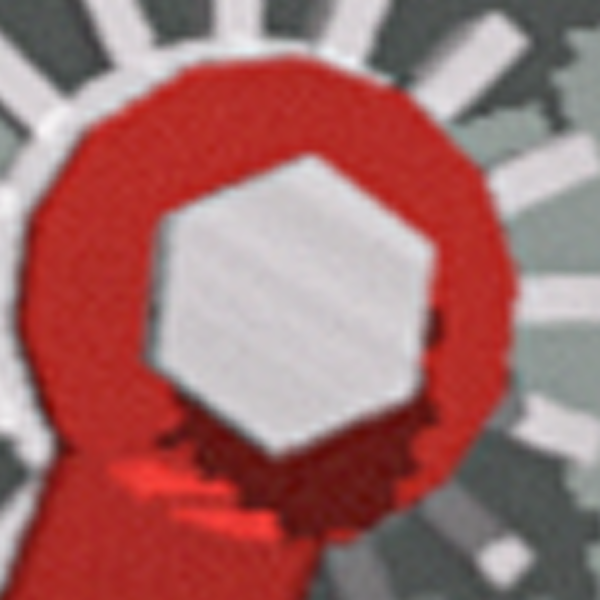

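Bolt at about 2.71 rad, pull 10.9 N moving and 8.9 N standing; both point to about 26–30 N. I stop here and let go of the knob without a back stroke.

apply_moves(plan=[[0,0,0,0,0,0],[0,0,0,0,0,0],[0,0,0,0,0,0],[0,0,0,0,0,0]], claw=0.6)

```text
clock: 33.17
eef_pos: [0.5525, -0.0077, 0.052]
ee_rot: [[0.016, 0.971, -0.237], [-0.0, -0.237, -0.972], [-1.0, 0.016, -0.004]]
ft_force: [0.1, 0.3, -0.4]
width: 0.052
```

apply_moves(plan=[[-0.4,0,0,0,0,0],[-0.6,0,0,0,0,0],[-0.6,0,0,0,0,0]])

```text
clock: 33.55
eef_pos: [0.548, -0.0077, 0.1313]
ee_rot: [[0.008, 0.972, -0.237], [-0.0, -0.237, -0.972], [-1.0, 0.008, -0.002]]
ft_force: [0.2, 0.6, 0.1]
width: 0.0527
```

apply_moves(plan=[[0,0.35,-0.75,0,0,0],[0,0.35,-0.7,0,0,0],[0,0,0,0,0,0]])

```text
clock: 33.92
eef_pos: [0.6013, 0.0556, 0.1351]
ee_rot: [[0.013, 0.971, -0.238], [-0.0, -0.238, -0.971], [-1.0, 0.012, -0.003]]
ft_force: [-0.0, -0.4, -0.1]
width: 0.0529
```

Run:
```python
from h import *
st();c=cam('wrist','w30.png');hexv(c,'hex30.png')
import pickle;pickle.dump(c,open('w30.pkl','wb'))
o=B-RC@np.array([.0016,0])-RC@np.array([0,-.075])
im=c['image'].astype(np.float32)
for y in np.arange(-.022,.018,.001):
    v=[cv2.getRectSubPix(im,(1,1),tuple(map(float,proj(c,[*(o+RC@[x,y]),.056]))))[0,0] for x in np.arange(-.012,-.006,.001)]
    print(round(y*1000),np.mean(v,0).round().astype(int).tolist(),end='|')
```

```text
clock 33.925
eef_pos [0.6013, 0.0556, 0.1351]
ee_rot [[0.0127, 0.9712, -0.2379], [-0.0002, -0.238, -0.9713], [-0.9999, 0.0124, -0.0028]]
ft_force [-0.0275, -0.365, -0.057]
width 0.0529
q [0.0731, 0.4711, 1.736, -0.0015, 0.9218, 0.3142]
-22 [74, 71, 70]|-21 [75, 71, 71]|-20 [74, 72, 71]|-19 [72, 69, 68]|-18 [69, 68, 66]|-17 [137, 135, 137]|-16 [231, 228, 233]|-15 [231, 228, 232]|-14 [228, 226, 230]|-13 [228, 226, 229]|-12 [229, 226, 230]|-11 [228, 226, 230]|-10 [228, 226, 229]|-9 [226, 224, 227]|-8 [229, 226, 229]|-7 [231, 228, 233]|-6 [180, 222, 247]|-5 [126, 223, 254]|-4 [79, 173, 254]|-3 [70, 159, 255]|-2 [35, 81, 163]|-1 [13, 10, 46]|0 [15, 6, 56]|1 [20, 12, 75]|2 [27, 17, 93]|3 [37, 27, 112]|4 [42, 32, 119]|5 [41, 31, 112]|6 [31, 23, 75]|7 [19, 12, 60]|8 [15, 8, 53]|9 [14, 7, 50]|10 [25, 20, 49]|11 [76, 75, 78]|12 [159, 157, 160]|13 [221, 218, 222]|14 [212, 208, 213]|15 [208, 205, 211]|16 [210, 206, 211]|17 [209, 206, 211]|
```

View pics/w30.png

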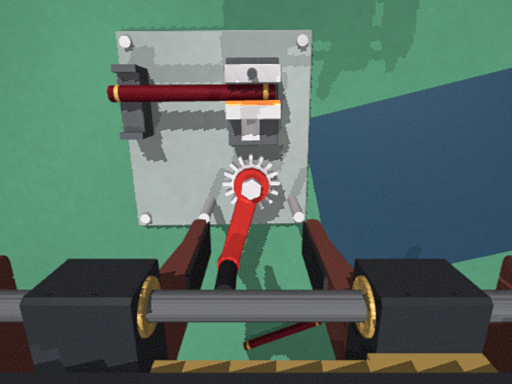

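View pics/hex30.png

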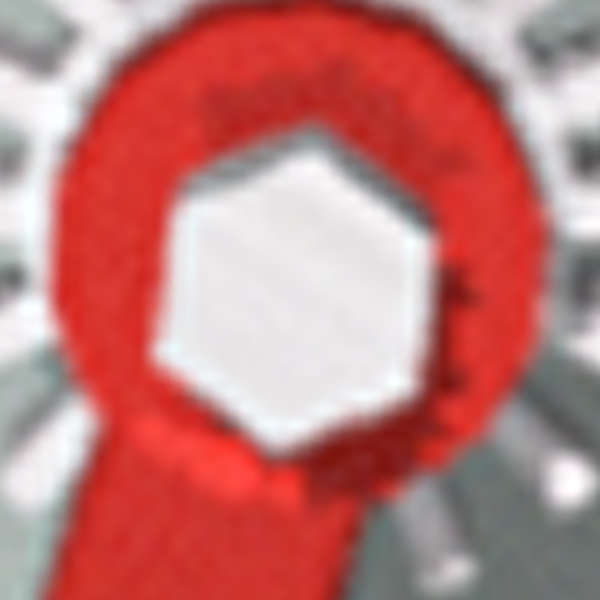

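The bolt stayed where it was left (hex at 24°, jaw rear edge 1.3 mm further than before) and the barrel sits between pad and fence. One last check of the barrel's place and of the other objects.

Run:
```python
from h import *
import pickle
c=pickle.load(open('w30.pkl','rb'))
o=B-RC@np.array([.0016,0])-RC@np.array([0,-.075])
a,b=[RC.T@(plane(c,*p,.045)[:2]-o) for p in ((107.5,93.5),(277,92.5))];print(a,b,(a+b)/2)
d=pickle.load(open('c0.pkl','rb'))['scene']['image'];s=cam('scene','s31.png')['image']
df=cv2.absdiff(d,s).max(2)
for n,(u,v) in dict(gripA=(205,157),gripB=(241,260),cap=(176,260),tin=(395,191),eraser=(93,229),case=(363,138)).items(): print(n,int(df[v-12:v+12,u-12:u+12].max()))
```

```text
[-0.11847627  0.00519687] [0.02404371 0.00370359] [-0.04721628  0.00445023]
gripA 44
gripB 19
cap 57
tin 37
eraser 79
case 38
```

View pics/s31.png

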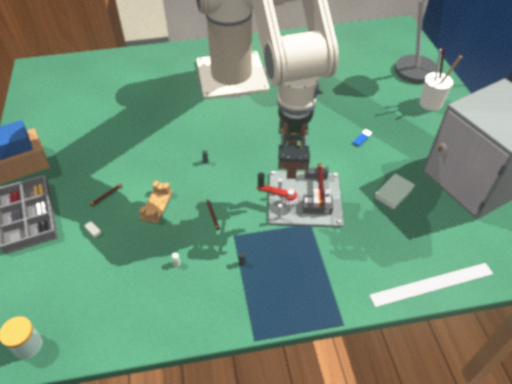

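The scene shows all the other things where they began: grips at (205,157) and (241,260), cap (176,260), tin (395,191), eraser (93,229) and case (363,138). The pixel differences there come from shadow and noise. The barrel is in the clamp at x −47 mm, in line to 0.01 rad. Handing in.

```bash
python3 -c "
from workcell import order
print(order.close_job())"
```

```text
the job is handed in; nothing more can be done
None
```

The barrel is clamped between pad and fence, the knob is let go, and the job is handed in at about 34 s of the 72 s. No verdict was reported.

**What I did**
- I laid the barrel on the bed and saddle with the pad still open and let go of it.
- I then worked the lever until the pull at the knob read about 10.9 N moving and 8.9 N standing, released the knob and backed the hand away.

**Last checks**
- **Barrel:** its centre is at clamp x −47 mm, in line to 0.01 rad, touching the fence.
- **Bolt:** turned about 2.71 rad, and it stayed there after release.
- **Hold:** about 26–30 N. This is an estimate from the bolt angle and the pull, not a direct measurement.
- **Robot:** about 0 N at the hand, which stands clear of everything.
- **Other things:** they look unmoved by eye in the scene view. My pixel-difference check there was muddied by shadows.

**What failed or disagreed**
- **First grasp:** it closed above the barrel. The fingertips stood about 11 mm behind the reported TCP rather than ahead of it, so I went lower and gripped again.
- **Back strokes:** several slow ones dragged the bolt back with the lever, once taking the pad off the barrel. A quick return made the ratchet click properly, and I tightened again from there.
- **Readings:** small-step pull readings of 7–8.5 N disagreed with faster rows, so I cross-checked the bolt angle on its hex head. The knob also read 23 N once, when the lever met its end stop.

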